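Load the sample shaker, lock its keeper bar and set the click dial

ROBOT

A 6-joint arm with a two-finger parallel gripper is mounted at the origin on the work surface; the furniture and walls round the work are solid. World frame = base frame: x ahead of the robot, y to its left, z up, the work surface at z = 0. Lengths are in mm, angles in degrees, forces in N, time in s.
With the tool pointing down it reaches from about 300 to 850 mm from the base axis. Payload 4.2 kg.
Tool frame: the origin (TCP) lies at the very end of the fingers, on their centre line; the grasp point (between the pads) lies 19 mm behind it; z points along the fingers, y is the line along which they close (so a half turn about z gives the same grasp; the last joint's range is limited). The gripper opens to 91 mm and grips with 3 to 60 N. Pads are 32 mm wide; open, the fingers measure 118 mm over their backs; the gripper's body (76 mm by 178 mm) begins 60 mm behind the grasp point.
Start: joints at [-72.823, 18.312, 89.639, -0, 72.044, -1.146], TCP at [180.77, -545.862, 213.976] pointing down, gripper open.
Joint ranges: [-177.97, 177.97], [-48.28, 115.42], [12.27, 149.76], [-77.06, 257.06], [2.81, 150.46], [-146.56, 146.56]. Speed limits (degrees/s): [147.25, 147.25, 180, 180, 180, 180].

INTERFACE

Orientations are given as [roll, pitch, yaw] about the fixed x, y, z axes, in that order (R = Rz(yaw) Ry(pitch) Rx(roll)).
In Python, from workcell import * gives the robot as it stands.
- The arm moves only by the tool move_arm, never from a script. Its argument "motion" is a list of rows, each a list of 3 entries, a list of its own where there are three numbers: the finger opening in mm, from 0 to 91.2, then the shift along the world's x, y, z in units of 25 mm (1.0 is 25 mm), then the turn, a rotation vector about the world's x, y, z in units of 4 degrees (1.0 is 4 degrees). In form: [[grip, [x, y, z], [ax, ay, az]], ...]. A call has 1 to 20 rows; each row shifts and turns the commanded pose from where the row before left it; what a row does not reach is not made up. A row lasts 1/12 s, in which the tool goes at most 41.7 mm and 7.16 degrees, less where a joint would pass 70% of its speed; a pose out of reach is approached as far as the arm can. A call with a number of a shift or a turn outside -1 to 1 is refused whole. A call with a gripper value outside its range is refused whole. The fingers move at their own pace and stop on an object; "grip_force" is the grip in N (left out, the last holds). Time passes only in rows, so rows that do not move let the fingers close. It gives the time, the measured TCP pose, the force, the opening and the grip force at its end, in the units of the state.
- state(): the state, without advancing time (a new reading comes with each control period).
- grab_frame(name): name is "scene" or "side" or "wrist"; returns the picture (420x560x3 uint8, blue, green, red); there is no depth.
- camera_info(name): a dict with "fx", "fy", "cx", "cy" (pixels), "rvec" (rotation vector, rad) and "tvec" (3), from world to camera coordinates, as OpenCV has them. Camera axes: x right, y down, z forward; pixel columns grow to the right and rows downward; lengths in mm; the calibration is good to about 2 mm. A picture is of the moment at which its call begins: read the wrist's pose just before it. camera_info takes no time and is no camera call; for the wrist camera it gives the pose at the moment of the call.
- job_done(): hands the job in; it is judged then, once.
The state is a dict: "time_s": time; "qpos": joint angles; "qvel": joint speeds; "effort": joint torques, N m; "ee_pos": TCP position; "ee_rot": TCP orientation; "force": force on the tool from outside, world axes, zero at the start; "torque": the same for the moment, N m; "gripper_width": finger opening in mm; "gripper_force": force on a finger pad.
Only numpy, scipy, OpenCV 4.12 (cv2) and the standard library are available. Lean on these libraries where they do the work, as an engineer would, in place of code of your own. Each camera call takes 0.05 s, during which the arm holds its last target. There are 200 camera calls.

TASK

Make the sample shaker ready for a run: first turn its click dial back to the zero stop, then load every soil tin from the bench upright into its own nest, swing the keeper bar fully shut over them and lock it by pushing the headed pin down through fork and bar until its flange is seated. Only then turn the dial exactly five clicks up from zero, and leave everything else on the bench where it is.

Things in the scene. Friction and masses are not known exactly. Their poses are not given: they have to be found in the camera images.
- shaker: Fixed sample shaker, green plate 300 x 96 x 12 mm; origin on the bench under its middle, z up, x along the row of nests to the fork, y to the dial side. In mm: bar hinge at x -130; nests at x -75, 0, 75; fork at x 130; dial at x 150, y 85. A fixed metal straightedge 24 mm high lies along its -y side. Dots round the dial mark the clicks: red zero, yellow five, others white.
- nest_1 (a point): Centre of a nest's floor (round black pad) on the shaker, 12 mm above the bench. Four steel pegs 8 mm thick and 18 mm high stand at +-27 mm in the shaker's x and y from it and leave a tin 3 mm of play. Fingers fit between the pegs (45 mm) on the shaker's +y and -y sides of the tin. Any nest may be used for any tin.
- nest_2 (a point): Centre of a nest's floor (round black pad) on the shaker, 12 mm above the bench. Four steel pegs 8 mm thick and 18 mm high stand at +-27 mm in the shaker's x and y from it and leave a tin 3 mm of play. Fingers fit between the pegs (45 mm) on the shaker's +y and -y sides of the tin. Any nest may be used for any tin.
- nest_3 (a point): Centre of a nest's floor (round black pad) on the shaker, 12 mm above the bench. Four steel pegs 8 mm thick and 18 mm high stand at +-27 mm in the shaker's x and y from it and leave a tin 3 mm of play. Fingers fit between the pegs (45 mm) on the shaker's +y and -y sides of the tin. Any nest may be used for any tin.
- tin_a_mid (a point): Closed round aluminium soil tin, 62 mm across, 34 mm high, 35 to 90 g, standing on the bench to the right of the long straightedge; the point is its centre, 17 mm above its underside; z along its axis. May be absent.
- tin_b_mid (a point): Closed round aluminium soil tin, 62 mm across, 34 mm high, 35 to 90 g, standing on the bench to the right of the long straightedge; the point is its centre, 17 mm above its underside; z along its axis. May be absent.
- tin_c_mid (a point): Closed round aluminium soil tin, 62 mm across, 34 mm high, 35 to 90 g, standing on the bench to the right of the long straightedge; the point is its centre, 17 mm above its underside; z along its axis. May be absent.
- bar (a joint): Keeper bar, 24 mm wide, swings level about the hinge post, 52 to 62 mm above the bench, clear over tins in the nests (tops at 46 mm). rad: 0 = fully shut, against its stop, along the shaker's +x, its lug between the fork plates, holes in line; grows as it swings open to the shaker's -y side; starts at 1.2 to 1.5, limit 1.75. Light friction: it stays where it is left.
- bar_knob (a point): Red upright knob to move the keeper bar by, 18 mm across, 34 mm high, 62 to 96 mm above the bench; the point is on its axis at half height (79 mm), 168 mm from the hinge axis; x points outward along the bar.
- bar_lug (a point): Centre of the 16 mm hole in the free end of the keeper bar, at the bar's top face (62 mm up), 260 mm from the hinge axis.
- fork_hole (a point): Centre of the fork's upper hole on its top face, 74 mm above the bench; axes as the shaker's. The fork: two level plates 34 x 34 x 10 mm (64 to 74 and 40 to 50 mm up) joined on their +x side, each with a 15 mm hole. Spring balls in the lower hole resist the pin: over the last 12 mm it must be pushed with some 5 to 12 N.
- pin_grip (a point): Steel pin, 80 g: shank 12 mm thick, 38 mm long, pointed tip; on it a flange 26 mm across, 5 mm thick; above that a yellow round grip 18 mm across, 25 mm high. The point is the grip's centre, 18 mm above the flange's underside; z up along the pin. It starts upright in a fixed wooden block (44 x 44 x 46 mm, 15 mm hole), flange on the block; lift it 45 mm to free it.
- pin_seat (a point): Centre of the underside of the pin's flange; it lies on point fork_hole when the pin is seated.
- dial (a joint): Click dial on the shaker, axis upright. rad: 0 = at rest on the zero click, just short of the stop (-0.07); grows clockwise seen from above; a click every 0.524 rad (30 degrees), up to 8. A spring pawl pulls it into the nearest click; about 0.1 N m takes it over. Five clicks = 2.618. Starts on click 1, 2 or 3.
- dial_grip (a point): Grip of the dial: grey bar 44 mm long, 12 mm wide, 37 to 69 mm above the bench, on a dark disc 44 mm across; the point is on the dial's axis 58 mm above the bench; x along the bar to its red pointer end, which points along the shaker's +x at zero.
- sample_jar_3_mid (a point): Sample jar with a blue lid, 54 mm across and 70 mm high, in the wooden crate; centre. Leave alone.
- pipe_cap_mid (a point): Grey pipe cap, 68 mm across and 30 mm high, beside the crate; centre. Leave alone.
- screwdriver_a_mid (a point): Blue screwdriver, 200 mm long, lying on the right of the bench; centre. Leave alone.

How it is judged (in metres and radians):
On the way, in this order (a step that is already met when the one before it is completed fails the run):
1. the dial is back at its zero stop (value of joint dial below 0.15 rad), for 0.2 s.
2. every tin stands in a nest, the keeper bar still open and the dial at zero ((horizontal distance between tin_a_mid and nest_1 below 0.007 m or horizontal distance between tin_a_mid and nest_2 below 0.007 m or horizontal distance between tin_a_mid and nest_3 below 0.007 m) and height (world z) of tin_a_mid between 0.022 and 0.036 m and angle between each of tin_a_mid, tin_b_mid, tin_c_mid's own z axis and vertical below 0.12 rad and (horizontal distance between tin_b_mid and nest_1 below 0.007 m or horizontal distance between tin_b_mid and nest_2 below 0.007 m or horizontal distance between tin_b_mid and nest_3 below 0.007 m) and height (world z) of tin_b_mid between 0.022 and 0.036 m and (horizontal distance between tin_c_mid and nest_1 below 0.007 m or horizontal distance between tin_c_mid and nest_2 below 0.007 m or horizontal distance between tin_c_mid and nest_3 below 0.007 m) and height (world z) of tin_c_mid between 0.022 and 0.036 m and value of joint bar above 0.5 rad and value of joint dial below 0.2 rad), for 0.2 s.
3. the keeper bar is fully shut over the tins (value of joint bar below 0.03 rad and value of joint dial below 0.2 rad), for 0.2 s.
4. the pin is through fork and bar, its flange down on the fork, the dial still at zero (all of step 3 and horizontal distance between pin_seat and fork_hole below 0.004 m and z of pin_seat in the frame of fork_hole below 0.0025 m and angle between pin_seat's own z axis and vertical below 0.12 rad), for 0.2 s.
5. the dial rests five clicks up from zero (value of joint dial between 2.46799 and 2.76799 rad and velocity of joint dial below 0.2 rad/s), for 0.2 s.
At the end, for the whole second after the job is handed in: Every tin stands upright in a nest (within 7 mm of its centre, on the floor), the bar is shut (under 0.03 rad), the pin is seated, upright and at rest (flange within 2.5 mm of the fork top, centred within 4 mm), and the dial rests on click five (2.62 rad, within 0.15) ((horizontal distance between tin_a_mid and nest_1 below 0.007 m or horizontal distance between tin_a_mid and nest_2 below 0.007 m or horizontal distance between tin_a_mid and nest_3 below 0.007 m) and height (world z) of tin_a_mid between 0.022 and 0.036 m and angle between each of tin_a_mid, tin_b_mid, tin_c_mid, pin_seat's own z axis and vertical below 0.12 rad and (horizontal distance between tin_b_mid and nest_1 below 0.007 m or horizontal distance between tin_b_mid and nest_2 below 0.007 m or horizontal distance between tin_b_mid and nest_3 below 0.007 m) and height (world z) of tin_b_mid between 0.022 and 0.036 m and (horizontal distance between tin_c_mid and nest_1 below 0.007 m or horizontal distance between tin_c_mid and nest_2 below 0.007 m or horizontal distance between tin_c_mid and nest_3 below 0.007 m) and height (world z) of tin_c_mid between 0.022 and 0.036 m and value of joint bar below 0.03 rad and horizontal distance between pin_seat and fork_hole below 0.004 m and z of pin_seat in the frame of fork_hole below 0.0025 m and value of joint dial between 2.46799 and 2.76799 rad and linear speed of pin below 0.02 m/s); the robot touches nothing.
It fails at once if the jar with the blue lid is moved more than 30 mm (distance of sample_jar_3_mid from where it was at the start of the episode above 0.03 m).
It fails at once if the grey pipe cap is moved more than 30 mm (distance of pipe_cap_mid from where it was at the start of the episode above 0.03 m).
It fails at once if the blue screwdriver is moved more than 30 mm (distance of screwdriver_a_mid from where it was at the start of the episode above 0.03 m).
Of tin_a, tin_b, tin_c only 2 to 3 are there at a start; the rules pass over those that are not, and their reading is None.
At some moment in a run one of tin_a, tin_b, tin_c may be knocked a few centimetres aside while the robot is not near it.
It also fails if it takes over 210 s, if anything falls off the work surface, if the arm or the gripper's body presses on something with over 40 N, if the wrist force passes 120 N, or if a joint passes its speed limit or range.

## Working session

There is one attempt and no reset: what is moved stays moved. The work goes in short steps, Python scripts to look and compute and a tool call to move; the robot and the scene stay as the last step left them, time stands still between calls to the robot, and variables do not carry over. Pictures are saved under pics/ and viewed, at most 14 in all, crops included, and the job is handed in when it is done.

Besides the shell and the picture viewer there is one more tool, called after ">>>" in YAML: its name, and indented under it one key for each argument. move_arm: Moves the arm, as the interface text tells. Shifts and turns lie within -1 to 1; 1 stands for 25 mm of shift or 4 degrees of turn. Its arguments: {"type":"object","properties":{"motion":{"type":"array","items":{"type":"array"}},"grip_force":{"type":"number"}},"required":["motion"]}

```bash
mkdir -p pics; python3 - <<'E'
from workcell import *
import cv2
for n in("scene","side"):
    cv2.imwrite(f"pics/{n}0.png",grab_frame(n)); print(n,camera_info(n))
cv2.imwrite("pics/wrist0.png",grab_frame("wrist"));print(camera_info("wrist"))
print(state())
E
```

```text
scene {'fx': 509.02510104322823, 'fy': 509.02510104322823, 'cx': 282.6951711314956, 'cy': 207.57967798589831, 'rvec': array([ 2.24511256, -0.82445527,  0.33741922]), 'tvec': array([-387.78729855,  269.76962068, 1800.93951801])}
side {'fx': 430.5880748016596, 'fy': 430.5880748016596, 'cx': 276.2970490380181, 'cy': 213.95343427388747, 'rvec': array([ 0.16682864, -2.74103278,  1.37173699]), 'tvec': array([ 498.38209309,  104.73350992, 1244.29832851])}
{'fx': 376.311520217682, 'fy': 376.311520217682, 'cx': 275.353369906204, 'cy': 205.02974484870137, 'rvec': array([-2.37871045,  1.71766969,  0.21652015]), 'tvec': array([-574.60096255,  -28.14239282,  390.25424783])}
{'time_s': 0.15, 'qpos': array([-7.28234391e+01,  1.83422884e+01,  8.96907807e+01, -7.93930462e-04,
        7.20421357e+01, -1.14513392e+00]), 'qvel': array([ 0.05947587, -0.15065054, -0.16897906, -0.01057815, -0.0975465 ,
       -0.03815037]), 'effort': array([ 3.90652289e-06, -4.12773585e+01, -2.32154489e+01,  7.26770447e-02,
        4.33417142e-02, -9.70535234e-05]), 'ee_pos': array([ 180.64552883, -545.49146236,  213.31989615]), 'ee_rot': array([-1.79924795e+02, -7.48189051e-04,  1.83219396e+01]), 'force': array([ 0.17667549, -0.43135507, -1.10764266]), 'torque': array([ 0.01948441, -0.05460703,  0.0389138 ]), 'gripper_force': 0.0, 'gripper_width': 91.09581880438074}
```

View pics/scene0.png

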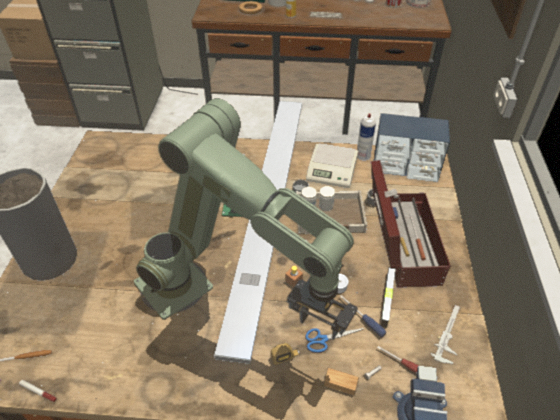

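View pics/side0.png

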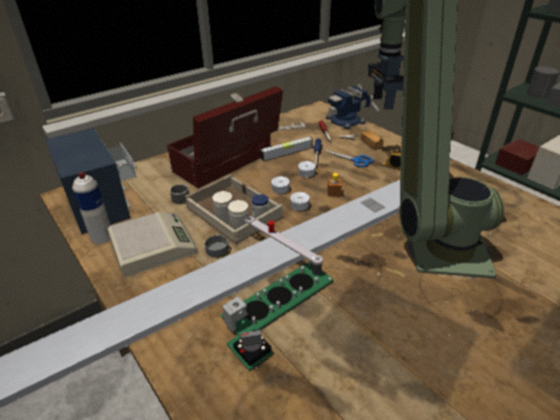

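Side view: green shaker with 3 nests (fork near (235,312), hinge (318,265), dial (250,345)), the bar is open with its knob at (271,227), tins at (280,185), (306,170) and (300,201), and the pin at (335,180). I'll zoom in for accuracy.

```bash
cat > h.py <<'E'
from workcell import *
import cv2, numpy as np
def ray(cam,uv,z,info=None):
    c=info or camera_info(cam); R,_=cv2.Rodrigues(c["rvec"]); C=-R.T@c["tvec"]
    d=R.T@np.array([(uv[0]-c["cx"])/c["fx"],(uv[1]-c["cy"])/c["fy"],1])
    return C+d*(z-C[2])/d[2]
def proj(cam,P,info=None):
    c=info or camera_info(cam); R,_=cv2.Rodrigues(c["rvec"]); p=R@np.array(P,float)+c["tvec"]
    return np.array([c["fx"]*p[0]/p[2]+c["cx"],c["fy"]*p[1]/p[2]+c["cy"]])
def crop(img,x0,y0,x1,y1,k,fn):
    cv2.imwrite(fn,cv2.resize(img[y0:y1,x0:x1],None,fx=k,fy=k,interpolation=cv2.INTER_CUBIC))
E
python3 - <<'E'
from h import *
im=cv2.imread("pics/side0.png")
crop(im,205,150,365,370,2.7,"pics/side0c.png")
for n,uv,z in [("t1",(280,182),34),("t2",(306,167),34),("t3",(300,198),34),("pin",(335.5,176),90),("hinge",(318,258),62),("lug",(252,221),62),("n_near",(302,281),12),("mid",(280,296),12),("far",(257,311),12),("dial",(251,337),69)]:
    print(n,ray("side",uv,z).round())
E
```

```text
t1 [ 523. -259.   34.]
t2 [ 441. -369.   34.]
t3 [ 446. -169.   34.]
pin [ 335. -227.   90.]
hinge [372. 143.  62.]
lug [573.   5.  62.]
n_near [410. 183.  12.]
mid [461. 242.  12.]
far [512. 297.  12.]
dial [502. 417.  69.]
```

View pics/side0c.png

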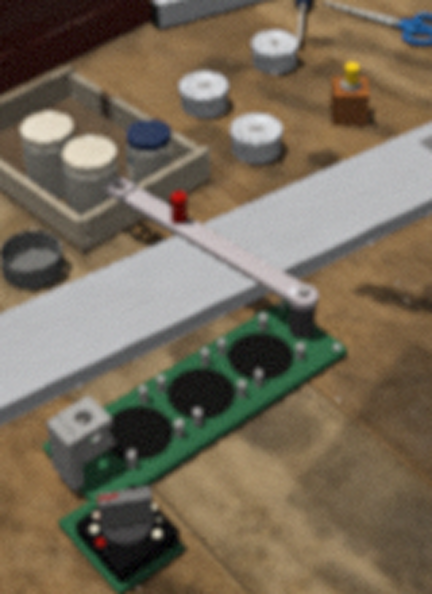

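>>> move_arm:
  motion:
    - [91,[0,0,1],[0,0,0]]
    - [91,[0,0.5,1],[0,0,0]]
    - [91,[0.7,1,1],[0,0,0]]
    - [91,[0.8,1,0.6],[0,0,0]]
    - [91,[0.8,1,0.6],[0,0,0]]
    - [91,[0.8,1,0.6],[0,0,0]]
    - [91,[0.8,1,0],[0,0,0]]
    - [91,[0.8,1,0],[0,0,0]]
    - [91,[0.8,1,0],[0,0,0]]
    - [91,[0.8,1,0],[0,0,0]]
    - [91,[0.8,1,0],[0,0,0]]
    - [91,[0.8,1,0],[0,0,0]]
    - [91,[0.8,1,0],[0,0,0]]
    - [91,[0,0,0],[0,0,0]]
    - [91,[0,0,0],[0,0,0]]

```text
time_s: 1.4
ee_pos: [398.8, -257.3, 333.7]
ee_rot: [-180.0, 0.0, 18.5]
force: [-1.0, -0.3, -0.6]
gripper_width: 91.4
gripper_force: 0.0
```

```bash
python3 - <<'E'
from h import *
import pickle
s=state();c=camera_info("wrist");im=grab_frame("wrist");cv2.imwrite("pics/w1.png",im);pickle.dump(c,open("w1.pkl","wb"))
R,_=cv2.Rodrigues(c["rvec"]);print(s["ee_pos"],s["ee_rot"],-R.T@c["tvec"],R[2])
E
```

```text
[ 398.78603395 -257.30936671  333.70346252] [-1.79989547e+02  3.99692859e-02  1.85125618e+01] [ 463.95902813 -236.09567445  504.35514063] [-0.23364751 -0.07722125 -0.96925008]
```

View pics/w1.png

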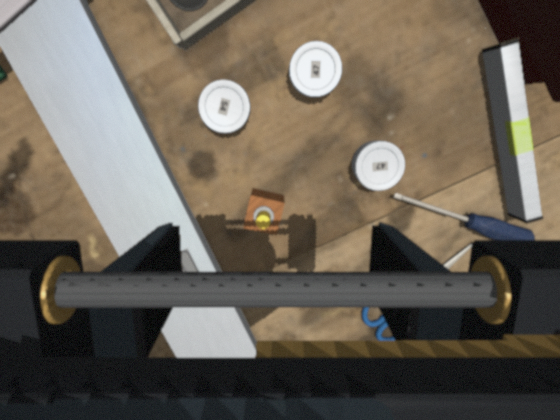

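Wrist view: tin tops at (224,106), (316,69) and (380,166), pin grip top at (264,218). Moving over the shaker.

>>> move_arm:
  motion:
    - [91,[0,1,0],[0,0,0.4]]
    - [91,[0,1,0],[0,0,0.4]]
    - [91,[0,1,0],[0,0,0.4]]
    - [91,[0,1,0],[0,0,0.4]]
    - [91,[0,1,0],[0,0,0.4]]
    - [91,[0,1,0],[0,0,0.4]]
    - [91,[0,1,0],[0,0,0.4]]
    - [91,[0,1,0],[0,0,0.4]]
    - [91,[0,1,0],[0,0,0.4]]
    - [91,[0,1,0],[0,0,0.4]]
    - [91,[0,1,0],[0,0,0.4]]
    - [91,[0,1,0],[0,0,0.4]]
    - [91,[0,1,0],[0,0,0.4]]
    - [91,[0,1,0],[0,0,0.4]]
    - [91,[0,1,0],[0,0,0.4]]
    - [91,[0,1,0],[0,0,0.4]]
    - [91,[0,1,0],[0,0,0.4]]
    - [91,[0,1,0],[0,0,0.4]]
    - [91,[0,0,0],[0,0,0]]
    - [91,[0,0,0],[0,0,0]]

```text
time_s: 3.12
ee_pos: [398.6, 191.1, 333.6]
ee_rot: [180.0, 0.1, 47.1]
force: [0.3, -0.0, -1.3]
gripper_width: 91.4
gripper_force: 0.0
```

```bash
python3 - <<'E'
from h import *
import pickle
w=pickle.load(open("w1.pkl","rb"))
for uv,z in [((224,106),34),((316,69),34),((380,166),34),((264,218),76)]: print(ray(0,uv,z,w).round(1))
s=state();c=camera_info("wrist");im=grab_frame("wrist");cv2.imwrite("pics/w2.png",im);pickle.dump(c,open("w2.pkl","wb"))
print(s["ee_pos"],s["ee_rot"],s["qpos"].round(1))
E
```

```text
[ 448.  -175.5   34. ]
[ 523.  -266.5   34. ]
[ 440.3 -382.2   34. ]
[ 341.4 -262.5   76. ]
[398.58105572 191.12253485 333.61421409] [1.79974916e+02 7.35631578e-02 4.71198458e+01] [24.2  2.8 92.3 -0.1 85.  67.1]
```

View pics/w2.png

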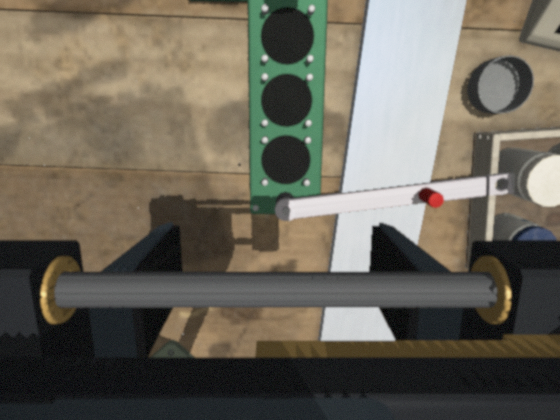

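>>> move_arm:
  motion:
    - [91,[0.7,0.8,0],[0,0,0]]
    - [91,[0.7,0.8,0],[0,0,0]]
    - [91,[0.7,0.8,0],[0,0,0]]
    - [91,[0.7,0.8,0],[0,0,0]]
    - [91,[0.7,0.8,0],[0,0,0]]
    - [91,[0.7,0.8,0],[0,0,0]]
    - [91,[0,0,0],[0,0,0]]
    - [91,[0,0,0],[0,0,0]]

```text
time_s: 3.83
ee_pos: [504.3, 310.3, 333.0]
ee_rot: [180.0, 0.1, 47.0]
force: [0.1, -0.0, 0.6]
gripper_width: 90.8
gripper_force: 0.0
```

```bash
python3 - <<'E'
from h import *
import pickle
w=pickle.load(open("w2.pkl","rb"))
for uv,z in [((286,159),12),((287,100),12),((287.5,36),12),((285,209),62)]: print(ray(0,uv,z,w).round(1))
s=state();c=camera_info("wrist");im=grab_frame("wrist");cv2.imwrite("pics/w3.png",im);pickle.dump(c,open("w3.pkl","wb"))
print(s["ee_pos"],s["ee_rot"],s["qpos"].round(1))
E
```

```text
[412.7 185.6  12. ]
[463.9 239.6  12. ]
[514.7 294.3  12. ]
[374.  147.2  62. ]
[504.2515689  310.30837847 333.00638888] [1.79992081e+02 1.29221940e-01 4.70158221e+01] [30.5 17.4 74.2 -0.  88.6 73.5]
```

View pics/w3.png

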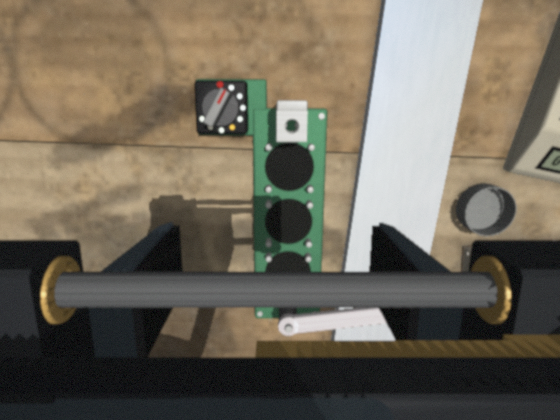

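```bash
python3 - <<'E'
from h import *
import pickle
w=pickle.load(open("w3.pkl","rb"))
im=cv2.imread("pics/w3.png"); crop(im,185,65,335,215,4,"pics/w3c.png")
for n,uv,z in [("n3",(289,166),12),("n2",(289,220.5),12),("fork",(291,126),74),("dial",(217.5,109),69)]: print(n,ray(0,uv,z,w).round(1))
E
```

```text
n3 [514.7 295.1  12. ]
n2 [464.3 240.1  12. ]
fork [551.3 335.   74. ]
dial [503.7 404.5  69. ]
```

View pics/w3c.png

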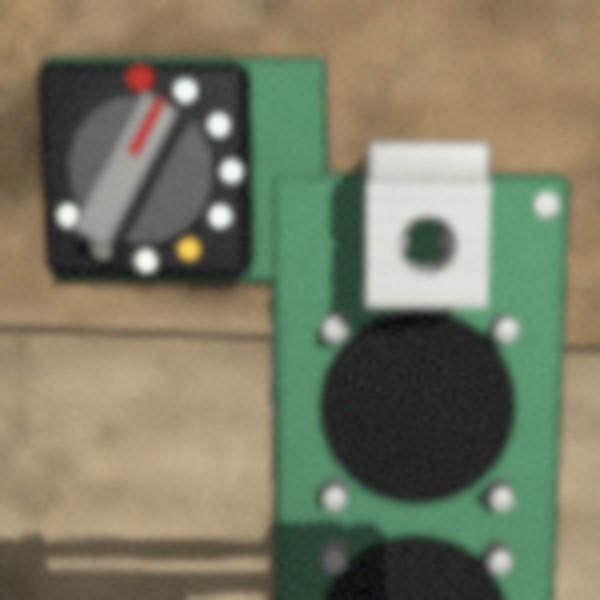

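Zoomed wrist view: the dial pointer is 30° clockwise of the red dot, so it's on click 1. Bar centre is at px (216.5,106), fork hole at (292,126), nest 3 at (289.5,166). Shaker centre is about (464,240), yaw 46.9°, dial (504.3,407.5).

>>> move_arm:
  motion:
    - [60,[0,1,-1],[0,0,-0.94]]
    - [45,[0,1,-1],[0,0,-0.94]]
    - [45,[0,1,-1],[0,0,-0.94]]
    - [45,[0,0.9,-1],[0,0,-0.94]]
    - [45,[0,0,-1],[0,0,-0.94]]
    - [45,[0,0,-1],[0,0,-0.94]]
    - [45,[0,0,-1],[0,0,-0.94]]
    - [45,[0,0,-1],[0,0,-0.94]]
    - [45,[0,0,-1],[0,0,0]]
    - [45,[0,0,-0.7],[0,0,0]]
    - [45,[0,0,0],[0,0,0]]
    - [45,[0,0,0],[0,0,0]]

```text
time_s: 4.88
ee_pos: [503.0, 407.6, 91.8]
ee_rot: [180.0, 0.1, 17.0]
force: [-0.2, -0.2, 1.6]
gripper_width: 45.4
gripper_force: 0.0
```

```bash
python3 - <<'E'
from h import *
import pickle
s=state();c=camera_info("wrist");im=grab_frame("wrist");cv2.imwrite("pics/w4.png",im);pickle.dump(c,open("w4.pkl","wb"))
print(s["ee_pos"],s["ee_rot"],s["gripper_width"])
for P in ((504.3,407.5,69),(552.7,334.9,74)): print(proj(0,P,c))
E
```

```text
[503.04957728 407.57893812  91.77537073] [1.79956209e+02 6.90326282e-02 1.69711267e+01] 45.353657279407805
[275.35596762 237.71392246]
[438.24564079 194.55633875]
```

View pics/w4.png

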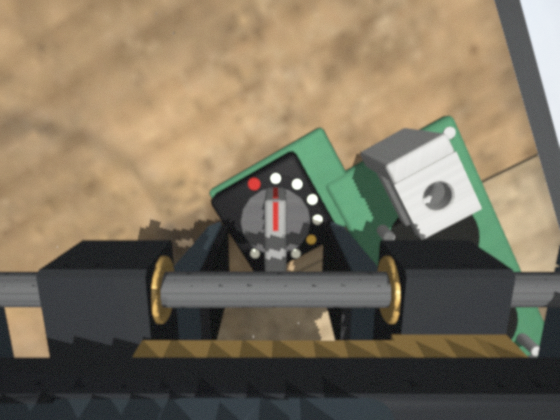

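>>> move_arm:
  grip_force: 20
  motion:
    - [45,[0,0,-0.9],[0,0,0]]
    - [45,[0,0,-0.9],[0,0,0]]
    - [45,[0,0,0],[0,0,0]]
    - [5,[0,0,0],[0,0,0]]
    - [5,[0,0,0],[0,0,0]]
    - [5,[0,0,0],[0,0,0]]
    - [5,[0,0,0],[0,0,0]]
    - [5,[0,0,0],[0,0,0]]
    - [5,[0,0,0],[0,0,0]]

```text
time_s: 5.68
ee_pos: [504.3, 408.1, 47.8]
ee_rot: [179.9, -0.1, 17.1]
force: [1.8, -5.2, 4.8]
gripper_width: 12.2
gripper_force: 20.0
```

>>> move_arm:
  motion:
    - [5,[0,0,0],[0,0,0.8]]
    - [5,[0,0,0],[0,0,0.8]]
    - [5,[0,0,0],[0,0,0.8]]
    - [5,[0,0,0],[0,0,0.8]]
    - [5,[0,0,0],[0,0,0.8]]
    - [5,[0,0,0],[0,0,0.8]]
    - [5,[0,0,0],[0,0,0.8]]
    - [5,[0,0,0],[0,0,0.8]]
    - [5,[0,0,0],[0,0,0.8]]
    - [5,[0,0,0],[0,0,0.4]]
    - [5,[0,0,0],[0,0,0]]
    - [5,[0,0,0],[0,0,0]]
    - [5,[0,0,0],[0,0,0]]

```text
time_s: 6.77
ee_pos: [504.1, 408.4, 47.7]
ee_rot: [179.9, -0.0, 47.4]
force: [1.7, -4.8, 5.7]
gripper_width: 11.6
gripper_force: 20.0
```

>>> move_arm:
  motion:
    - [45,[0,0,0],[0,0,0]]
    - [45,[0,0,0],[0,0,0]]
    - [45,[0,0,0],[0,0,0]]
    - [45,[0,0,0],[0,0,0]]
    - [45,[0,0,1],[0,0,0]]
    - [45,[0,0,1],[0,0,0]]
    - [45,[0,0,1],[0,0,0]]
    - [45,[0,0,1],[0,0,0]]
    - [45,[0,0,0],[0,0,0]]

```text
time_s: 7.52
ee_pos: [505.6, 411.4, 152.2]
ee_rot: [179.9, -0.6, 47.4]
force: [-0.2, 0.7, 1.1]
gripper_width: 44.8
gripper_force: 0.0
```

```bash
python3 - <<'E'
from h import *
import pickle
s=state();c=camera_info("wrist");im=grab_frame("wrist");cv2.imwrite("pics/w5.png",im);pickle.dump(c,open("w5.pkl","wb"))
print(s["ee_pos"],s["ee_rot"],s["gripper_width"])
E
```

```text
[505.60021508 411.36490702 152.15467975] [179.91496559  -0.59647136  47.44989238] 44.82232820273906
```

View pics/w5.png

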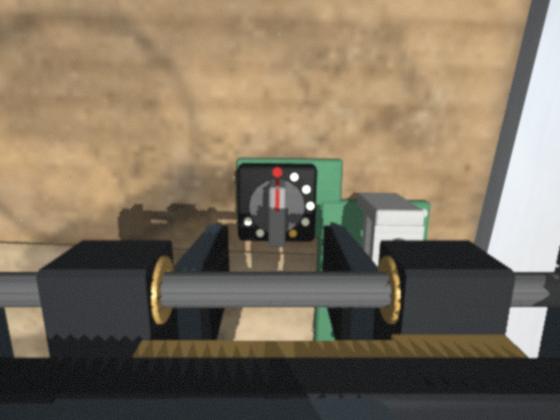

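Dial is at zero: pointer in line with the red dot at (277,172). Next, back to the tins.

>>> move_arm:
  motion:
    - [70,[-0.1,-1,0.8],[0,0,0]]
    - [91,[-0.1,-1,0.8],[0,0,0]]
    - [91,[-0.1,-1,0.8],[0,0,0]]
    - [91,[-0.1,-1,0.8],[0,0,0]]
    - [91,[-0.1,-1,0.8],[0,0,0]]
    - [91,[-0.1,-1,0.8],[0,0,0]]
    - [91,[-0.1,-1,0.8],[0,0,0]]
    - [91,[-0.1,-1,0.8],[0,0,0]]
    - [91,[-0.1,-1,0.8],[0,0,0]]
    - [91,[-0.1,-1,0],[0,0,0]]
    - [91,[-0.1,-1,0],[0,0,0]]
    - [91,[-0.1,-1,0],[0,0,0]]
    - [91,[-0.1,-1,0],[0,0,0]]
    - [91,[-0.1,-1,0],[0,0,0]]
    - [91,[-0.1,-1,0],[0,0,0]]
    - [91,[-0.1,-1,0],[0,0,0]]
    - [91,[-0.1,-1,0],[0,0,0]]
    - [91,[-0.1,-1,0],[0,0,0]]
    - [91,[-0.1,-1,0],[0,0,0]]
    - [91,[-0.1,-1,0],[0,0,0]]

```text
time_s: 9.23
ee_pos: [452.6, -91.8, 325.1]
ee_rot: [-179.9, 0.1, 47.5]
force: [0.1, -0.3, -0.7]
gripper_width: 91.0
gripper_force: 0.0
```

>>> move_arm:
  motion:
    - [91,[-0.2,-1,0],[0,0,0]]
    - [91,[-0.2,-1,0],[0,0,0]]
    - [91,[-0.2,-1,0],[0,0,0]]
    - [91,[-0.2,-1,0],[0,0,0]]
    - [91,[-0.2,-1,0],[0,0,0]]
    - [91,[-0.2,-1,0],[0,0,0]]
    - [91,[-0.2,-1,0],[0,0,0]]
    - [91,[-0.2,-1,0],[0,0,0]]
    - [91,[-0.2,-1,0],[0,0,0]]
    - [91,[0,0,0],[0,0,0]]
    - [91,[0,0,0],[0,0,0]]

```text
time_s: 10.15
ee_pos: [407.8, -316.3, 324.8]
ee_rot: [-179.8, -0.0, 47.3]
force: [-0.1, 0.4, 0.5]
gripper_width: 90.9
gripper_force: 0.0
```

```bash
cat >> h.py <<'E'
def tins(im,c,top=34):
    """Detect bright tin lids; return (world centre, px, r)"""
    g=cv2.medianBlur(cv2.cvtColor(im,cv2.COLOR_BGR2GRAY),5)
    R,_=cv2.Rodrigues(c["rvec"]); C=-R.T@c["tvec"]; r=31*c["fx"]/(C[2]-top)
    k=cv2.HoughCircles(g,cv2.HOUGH_GRADIENT,1,40,param1=120,param2=18,minRadius=int(r*.85),maxRadius=int(r*1.15))
    out=[]
    for u,v,q in (k[0] if k is not None else []):
        hsv=cv2.cvtColor(im,cv2.COLOR_BGR2HSV)[int(max(v-q/2,0)):int(v+q/2),int(max(u-q/2,0)):int(u+q/2)].reshape(-1,3)
        if v<240 and len(hsv): out.append((ray(0,(u,v),top,c).round(1)[:2],(u,v),q,hsv.mean(0).round()))
    return out
def look(fn):
    s=state();c=camera_info("wrist");im=grab_frame("wrist");cv2.imwrite(fn,im)
    print("tcp",s["ee_pos"].round(1),s["ee_rot"].round(2),"t",round(s["time_s"],2),"w",round(s["gripper_width"],1))
    return im,c
E
python3 - <<'E'
from h import *
import pickle
w=pickle.load(open("w1.pkl","rb"));print(*tins(cv2.imread("pics/w1.png"),w),sep="\n")
im,c=look("pics/w6.png");print(*tins(im,c),sep="\n")
print([proj(0,p,c).round() for p in ((448,-175.5,34),(523,-266.5,34),(440,-382,34))])
E
```

```text
(array([ 449.5, -174.4]), (np.float32(223.5), np.float32(104.5)), np.float32(25.2), array([ 78.,   5., 220.]))
(array([ 523.3, -265.7]), (np.float32(315.5), np.float32(68.5)), np.float32(27.4), array([ 86.,   7., 229.]))
(array([ 441.9, -380.8]), (np.float32(379.5), np.float32(164.5)), np.float32(25.2), array([ 81.,   4., 214.]))
tcp [ 407.8 -316.3  324.8] [-1.7982e+02 -2.0000e-02  4.7320e+01] t 10.15 w 90.9
(array([ 440.5, -383.2]), (np.float32(331.5), np.float32(188.5)), np.float32(25.2), array([ 81.,   4., 227.]))
(array([ 521.6, -263.6]), (np.float32(317.5), np.float32(67.5)), np.float32(28.4), array([ 86.,   6., 234.]))
(array([ 447.3, -175.8]), (np.float32(218.5), np.float32(54.5)), np.float32(27.3), array([ 80.,   5., 228.]))
[array([219.,  54.]), array([320.,  69.]), array([331., 188.])]
```

>>> move_arm:
  grip_force: 20
  motion:
    - [91,[0.4,-0.9,-1],[0,0,0]]
    - [91,[0.4,-0.9,-1],[0,0,0]]
    - [91,[0.5,-0.83,-1],[0,0,0]]
    - [91,[0,0,-1],[0,0,0]]
    - [91,[0,0,-1],[0,0,0]]
    - [91,[0,0,-1],[0,0,0]]
    - [91,[0,0,-1],[0,0,0]]
    - [91,[0,0,-1],[0,0,0]]
    - [91,[0,0,-1],[0,0,0]]
    - [91,[0,0,-1],[0,0,0]]
    - [91,[0,0,-1],[0,0,0]]
    - [91,[0,0,-1],[0,0,0]]
    - [91,[0,0,-0.6],[0,0,0]]
    - [91,[0,0,0],[0,0,0]]
    - [50,[0,0,0],[0,0,0]]
    - [50,[0,0,0],[0,0,0]]
    - [50,[0,0,0],[0,0,0]]
    - [50,[0,0,0],[0,0,0]]
    - [50,[0,0,0],[0,0,0]]
    - [50,[0,0,0],[0,0,0]]

```text
time_s: 11.87
ee_pos: [441.3, -382.0, 12.7]
ee_rot: [179.9, -0.0, 47.4]
force: [0.0, 0.4, 5.1]
gripper_width: 62.3
gripper_force: 20.0
```

>>> move_arm:
  motion:
    - [50,[0,0,1],[0,0,0]]
    - [50,[0,0,1],[0,0,0]]
    - [50,[0,0.5,1],[0,0,0]]
    - [50,[0.1,0.8,1],[0,0,0]]
    - [50,[0.1,1,1],[0,0,0]]
    - [50,[0.1,1,1],[0,0,0]]
    - [50,[0.1,1,0],[0,0,0]]
    - [50,[0.1,1,0],[0,0,0]]
    - [50,[0.1,1,0],[0,0,0]]
    - [50,[0.1,1,0],[0,0,0]]
    - [50,[0.1,1,0],[0,0,0]]
    - [50,[0.1,1,0],[0,0,0]]
    - [50,[0.1,1,0],[0,0,0]]
    - [50,[0.1,1,0],[0,0,0]]
    - [50,[0.1,1,0],[0,0,0]]
    - [50,[0.1,1,0],[0,0,0]]
    - [50,[0.1,1,0],[0,0,0]]
    - [50,[0.1,1,0],[0,0,0]]
    - [50,[0.1,1,0],[0,0,0]]
    - [50,[0.1,1,0],[0,0,0]]

```text
time_s: 13.53
ee_pos: [483.0, 52.0, 161.6]
ee_rot: [180.0, -0.0, 47.4]
force: [0.5, -1.2, -0.6]
gripper_width: 62.0
gripper_force: 20.0
```

>>> move_arm:
  motion:
    - [50,[0.11,1,0],[0,0,0]]
    - [50,[0.11,1,0],[0,0,0]]
    - [50,[0.11,1,0],[0,0,0]]
    - [50,[0.11,1,0],[0,0,0]]
    - [50,[0.11,1,0],[0,0,0]]
    - [50,[0.11,1,0],[0,0,0]]
    - [50,[0.11,1,0],[0,0,0]]
    - [50,[0.11,1,0],[0,0,0]]
    - [50,[0.11,1,0],[0,0,0]]
    - [50,[0.2,0.8,0],[0,0,0]]
    - [50,[0,0,0],[0,0,0]]
    - [50,[0,0,0],[0,0,0]]

```text
time_s: 14.53
ee_pos: [512.8, 296.3, 161.1]
ee_rot: [180.0, 0.1, 47.5]
force: [-0.2, -0.4, -0.3]
gripper_width: 61.7
gripper_force: 20.0
```

```bash
python3 - <<'E'
from h import *
im,c=look("pics/w7.png")
print(proj(0,(515.1,294.8,12),c),proj(0,(552.7,334.9,74),c))
print(*tins(im,c,185),sep="\n")
E
```

```text
tcp [512.8 296.3 161.1] [1.7999e+02 5.0000e-02 4.7530e+01] t 14.53 w 61.7
[278.40635093 190.28132807] [280.27967496 129.44381091]
(array([548.7, 316.5]), (np.float32(307.5), np.float32(185.5)), np.float32(71.2), array([ 60.,  43., 129.]))
(array([511.1, 406.2]), (np.float32(71.5), np.float32(77.5)), np.float32(82.6), array([ 17.,  89., 131.]))
```

View pics/w7.png

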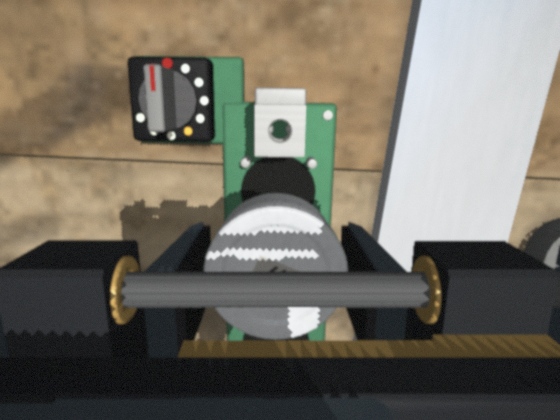

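The carried tin spans u 204–348 with its top edge at v 194; fork hole is at (280,130), as predicted. The dial is at zero, with the perspective making it look slightly tilted.

```bash
python3 - <<'E'
from h import *
c=camera_info("wrist")
t=np.radians(47.5);x=np.array([np.cos(t),np.sin(t),0]);y=np.array([-np.sin(t),np.cos(t),0]);P=np.array([512.8,296.3,182.4])
for d in (31*x,-31*x,31*y,-31*y,0*x): print(proj(0,P+d,c))
# dial: check pointer ends at zero
t=np.radians(46.9);x=np.array([np.cos(t),np.sin(t),0]);D=np.array([504.3,407.5,69])
print(proj(0,D+20*x,c),proj(0,D-20*x,c))
E
```

```text
[274.06932174 202.0142478 ]
[274.25739717 336.01058831]
[201.91228031 272.22059726]
[346.42504459 272.1466132 ]
[274.16781049 272.18360566]
[151.12179601  64.65556624] [155.29721969 126.68263061]
```

```bash
python3 - <<'E'
from h import *
g=cv2.cvtColor(cv2.imread("pics/w7.png"),cv2.COLOR_BGR2GRAY)
for u in (240,260,275,290,310): print(u,g[184:214:1,u])
E
```

```text
240 [115 114 111 109 103  93  73  58  54  52  52  54  51  57  57  56  57  60
  63  68  77  83  86  86  88  89  95  98 106 123]
260 [ 36  40  46  36  40  38  42  35  31  36  52  74  88  92  95  93  92  95
  95 105 108 117 128 155 190 218 232 236 237 237]
275 [ 40  38  44  36  35  42  40  47  59  78  95 100 102 101 100 102 104 107
 110 117 122 142 183 217 232 242 245 243 239 238]
290 [ 37  38  42  42  40  42  41  42  39  49  66  87 101 103 109 105 103 109
 112 116 121 127 141 171 204 228 238 240 241 238]
310 [ 41  36  39  41  40  41  40  35  41  38  42  37  39  37  39  33  31  32
  34  59  80 100 109 110 110 110 117 126 133 151]
```

>>> move_arm:
  motion:
    - [50,[0.09,-0.06,-0.8],[0,0,-0.15]]
    - [50,[0,0,-1],[0,0,0]]
    - [50,[0,0,-1],[0,0,0]]
    - [50,[0,0,-1],[0,0,0]]
    - [50,[0,0,-0.7],[0,0,0]]
    - [50,[0,0,-0.3],[0,0,0]]
    - [50,[0,0,0],[0,0,0]]
    - [50,[0,0,-0.2],[0,0,0]]
    - [50,[0,0,-0.2],[0,0,0]]
    - [50,[0,0,-0.2],[0,0,0]]
    - [50,[0,0,0],[0,0,0]]
    - [50,[0,0,0],[0,0,0]]

```text
time_s: 15.58
ee_pos: [515.3, 294.4, 26.6]
ee_rot: [180.0, -0.0, 46.8]
force: [-0.1, 0.7, -0.4]
gripper_width: 62.0
gripper_force: 20.0
```

>>> move_arm:
  motion:
    - [62,[0,0,-0.07],[0,0,0]]
    - [80,[0,0,0],[0,0,0]]
    - [82,[0,0,0],[0,0,0]]
    - [82,[0,0,0],[0,0,0]]
    - [82,[0,0,0.5],[0,0,0]]
    - [82,[0,0,1],[0,0,0]]
    - [82,[0,0,1],[0,0,0]]
    - [82,[0,0,1],[0,0,0]]
    - [91,[-0.1,-0.7,1],[0,0,0]]
    - [91,[-0.1,-1,1],[0,0,0]]
    - [91,[-0.1,-1,1],[0,0,0]]
    - [91,[-0.1,-1,1],[0,0,0]]
    - [91,[-0.1,-1,1],[0,0,0]]
    - [91,[-0.1,-1,1],[0,0,0]]
    - [91,[-0.1,-1,1],[0,0,0]]
    - [91,[-0.1,-1,1],[0,0,0]]
    - [91,[-0.1,-1,0.5],[0,0,0]]
    - [91,[-0.1,-1,0],[0,0,0]]
    - [91,[-0.1,-1,0],[0,0,0]]
    - [91,[-0.1,-1,0],[0,0,0]]

```text
time_s: 17.25
ee_pos: [485.0, 0.7, 325.4]
ee_rot: [179.9, -0.1, 46.8]
force: [-0.1, -0.1, -1.2]
gripper_width: 91.3
gripper_force: 0.0
```

>>> move_arm:
  motion:
    - [91,[-0.1,-1,0],[0,0,0]]
    - [91,[-0.1,-1,0],[0,0,0]]
    - [91,[-0.1,-1,0],[0,0,0]]
    - [91,[-0.1,-1,0],[0,0,0]]
    - [91,[-0.1,-1,0],[0,0,0]]
    - [91,[-0.1,-1,0],[0,0,0]]
    - [91,[-0.1,-1,0],[0,0,0]]
    - [91,[-0.1,-1,0],[0,0,0]]
    - [91,[-0.1,-1,0],[0,0,0]]
    - [91,[-0.1,-1,0],[0,0,0]]
    - [91,[-0.1,-1,0],[0,0,0]]
    - [91,[-0.2,-0.8,0],[0,0,0]]
    - [91,[0,0,0],[0,0,0]]
    - [91,[0,0,0],[0,0,0]]

```text
time_s: 18.42
ee_pos: [452.5, -293.5, 324.6]
ee_rot: [-180.0, -0.0, 46.7]
force: [-0.4, 0.1, 0.3]
gripper_width: 90.9
gripper_force: 0.0
```

```bash
python3 - <<'E'
from h import *
im,c=look("pics/w8.png");print(*tins(im,c),sep="\n")
E
```

```text
tcp [ 452.5 -293.5  324.6] [-1.7997e+02 -3.0000e-02  4.6730e+01] t 18.42 w 90.9
(array([ 523. , -263.8]), (np.float32(301.5), np.float32(108.5)), np.float32(27.3), array([ 85.,   4., 235.]))
(array([ 447.2, -173.7]), (np.float32(202.5), np.float32(96.5)), np.float32(27.1), array([ 80.,   4., 226.]))
```

>>> move_arm:
  motion:
    - [91,[0.9,0.4,-1],[0,0,0]]
    - [91,[0.9,0.4,-1],[0,0,0]]
    - [91,[1,0.36,-1],[0,0,0]]
    - [91,[0,0,-1],[0,0,0]]
    - [91,[0,0,-1],[0,0,0]]
    - [91,[0,0,-1],[0,0,0]]
    - [91,[0,0,-1],[0,0,0]]
    - [91,[0,0,-1],[0,0,0]]
    - [91,[0,0,-1],[0,0,0]]
    - [91,[0,0,-1],[0,0,0]]
    - [91,[0,0,-1],[0,0,0]]
    - [91,[0,0,-1],[0,0,0]]
    - [91,[0,0,-0.5],[0,0,0]]
    - [91,[0,0,0],[0,0,0]]
    - [50,[0,0,0],[0,0,0]]
    - [50,[0,0,0],[0,0,0]]
    - [50,[0,0,0],[0,0,0]]
    - [50,[0,0,0],[0,0,0]]
    - [50,[0,0,0],[0,0,0]]
    - [50,[0,0,0],[0,0,0]]

```text
time_s: 20.13
ee_pos: [523.4, -264.3, 13.4]
ee_rot: [179.9, -0.0, 46.8]
force: [-1.0, 1.2, 5.5]
gripper_width: 62.0
gripper_force: 20.0
```

>>> move_arm:
  motion:
    - [50,[0,0,1],[0,0,0]]
    - [50,[0,0,1],[0,0,0]]
    - [50,[0,0.5,1],[0,0,0]]
    - [50,[-0.1,0.8,1],[0,0,0]]
    - [50,[-0.1,1,1],[0,0,0]]
    - [50,[-0.1,1,1],[0,0,0]]
    - [50,[-0.1,1,0],[0,0,0]]
    - [50,[-0.1,1,0],[0,0,0]]
    - [50,[-0.1,1,0],[0,0,0]]
    - [50,[-0.1,1,0],[0,0,0]]
    - [50,[-0.1,1,0],[0,0,0]]
    - [50,[-0.1,1,0],[0,0,0]]
    - [50,[-0.1,1,0],[0,0,0]]
    - [50,[-0.1,1,0],[0,0,0]]
    - [50,[-0.1,1,0],[0,0,0]]
    - [50,[-0.1,1,0],[0,0,0]]
    - [50,[-0.1,1,0],[0,0,0]]
    - [50,[-0.1,1,0],[0,0,0]]
    - [50,[-0.2,1,0],[0,0,0]]
    - [50,[-0.2,1,0],[0,0,0]]

```text
time_s: 21.8
ee_pos: [474.8, 169.5, 162.3]
ee_rot: [180.0, -0.0, 46.8]
force: [0.8, 0.1, -0.4]
gripper_width: 61.6
gripper_force: 20.0
```

>>> move_arm:
  motion:
    - [50,[-0.2,1,0],[0,0,0]]
    - [50,[-0.2,1,0],[0,0,0]]
    - [50,[-0.1,0.87,0],[0,0,0]]
    - [50,[0,0,0],[0,0,0]]
    - [50,[0,0,0],[0,0,0]]

```text
time_s: 22.22
ee_pos: [462.4, 240.6, 162.1]
ee_rot: [180.0, 0.0, 47.0]
force: [-0.0, 0.5, -0.2]
gripper_width: 62.2
gripper_force: 20.0
```

>>> move_arm:
  motion:
    - [50,[0.06,-0.02,-0.8],[0,0,0]]
    - [50,[0,0,-1],[0,0,0]]
    - [50,[0,0,-1],[0,0,0]]
    - [50,[0,0,-1],[0,0,0]]
    - [50,[0,0,-0.7],[0,0,0]]
    - [50,[0,0,-0.3],[0,0,0]]
    - [50,[0,0,0],[0,0,0]]
    - [50,[0,0,-0.2],[0,0,0]]
    - [50,[0,0,-0.2],[0,0,0]]
    - [50,[0,0,-0.2],[0,0,0]]
    - [50,[0,0,0],[0,0,0]]
    - [50,[0,0,0],[0,0,0]]

```text
time_s: 23.22
ee_pos: [464.3, 239.7, 27.4]
ee_rot: [180.0, -0.0, 46.8]
force: [0.9, 0.3, -0.2]
gripper_width: 62.2
gripper_force: 20.0
```

>>> move_arm:
  motion:
    - [62,[0,0,-0.07],[0,0,0]]
    - [80,[0,0,0],[0,0,0]]
    - [82,[0,0,0],[0,0,0]]
    - [82,[0,0,0],[0,0,0]]
    - [82,[0,0,0.5],[0,0,0]]
    - [82,[0,0,1],[0,0,0]]
    - [82,[0,0,1],[0,0,0]]
    - [82,[0,0,1],[0,0,0]]
    - [91,[-0.1,-0.7,1],[0,0,0]]
    - [91,[-0.1,-1,1],[0,0,0]]
    - [91,[-0.1,-1,1],[0,0,0]]
    - [91,[-0.1,-1,1],[0,0,0]]
    - [91,[-0.1,-1,1],[0,0,0]]
    - [91,[-0.1,-1,1],[0,0,0]]
    - [91,[-0.1,-1,1],[0,0,0]]
    - [91,[-0.1,-1,1],[0,0,0]]
    - [91,[-0.1,-1,0.5],[0,0,0]]
    - [91,[-0.1,-1,0],[0,0,0]]
    - [91,[0,-1,0],[0,0,0]]
    - [91,[0,-1,0],[0,0,0]]

```text
time_s: 24.88
ee_pos: [438.9, -54.0, 326.1]
ee_rot: [179.9, -0.0, 46.8]
force: [0.5, 0.0, 0.9]
gripper_width: 90.6
gripper_force: 0.0
```

>>> move_arm:
  motion:
    - [91,[0,-1,0],[0,0,0]]
    - [91,[0,-1,0],[0,0,0]]
    - [91,[0,-1,0],[0,0,0]]
    - [91,[0,-1,0],[0,0,0]]
    - [91,[0,-1,0],[0,0,0]]
    - [91,[0,-1,0],[0,0,0]]
    - [91,[0,-0.5,0],[0,0,0]]
    - [91,[0,0,0],[0,0,0]]
    - [91,[0,0,0],[0,0,0]]

```text
time_s: 25.63
ee_pos: [439.1, -215.1, 325.3]
ee_rot: [-180.0, -0.0, 46.8]
force: [-0.2, 0.3, 0.5]
gripper_width: 90.8
gripper_force: 0.0
```

```bash
python3 - <<'E'
from h import *
im,c=look("pics/w9.png");print(*tins(im,c),sep="\n")
E
```

```text
tcp [ 439.1 -215.1  325.3] [-1.7995e+02 -4.0000e-02  4.6780e+01] t 25.63 w 90.8
(array([ 448.7, -174.7]), (np.float32(258.5), np.float32(137.5)), np.float32(25.2), array([ 78.,   4., 220.]))
```

>>> move_arm:
  motion:
    - [91,[0.18,0.8,-1],[0,0,0]]
    - [91,[0.18,0.82,-1],[0,0,0]]
    - [91,[0,0,-1],[0,0,0]]
    - [91,[0,0,-1],[0,0,0]]
    - [91,[0,0,-1],[0,0,0]]
    - [91,[0,0,-1],[0,0,0]]
    - [91,[0,0,-1],[0,0,0]]
    - [91,[0,0,-1],[0,0,0]]
    - [91,[0,0,-1],[0,0,0]]
    - [91,[0,0,-1],[0,0,0]]
    - [91,[0,0,-1],[0,0,0]]
    - [91,[0,0,-1],[0,0,0]]
    - [91,[0,0,-0.5],[0,0,0]]
    - [91,[0,0,0],[0,0,0]]
    - [50,[0,0,0],[0,0,0]]
    - [50,[0,0,0],[0,0,0]]
    - [50,[0,0,0],[0,0,0]]
    - [50,[0,0,0],[0,0,0]]
    - [50,[0,0,0],[0,0,0]]
    - [50,[0,0,0],[0,0,0]]

```text
time_s: 27.35
ee_pos: [448.9, -175.0, 13.9]
ee_rot: [179.9, -0.0, 46.8]
force: [-0.1, 1.3, 6.1]
gripper_width: 61.8
gripper_force: 20.0
```

>>> move_arm:
  motion:
    - [50,[0,0,1],[0,0,0]]
    - [50,[0,0,1],[0,0,0]]
    - [50,[0,0.5,1],[0,0,0]]
    - [50,[-0.1,0.9,1],[0,0,0]]
    - [50,[-0.1,1,1],[0,0,0]]
    - [50,[-0.1,1,1],[0,0,0]]
    - [50,[-0.1,1,0],[0,0,0]]
    - [50,[-0.1,1,0],[0,0,0]]
    - [50,[-0.1,1,0],[0,0,0]]
    - [50,[-0.1,1,0],[0,0,0]]
    - [50,[-0.1,1,0],[0,0,0]]
    - [50,[-0.1,1,0],[0,0,0]]
    - [50,[-0.1,1,0],[0,0,0]]
    - [50,[-0.1,1,0],[0,0,0]]
    - [50,[-0.1,1,0],[0,0,0]]
    - [50,[-0.1,1,0],[0,0,0]]
    - [50,[-0.1,1,0],[0,0,0]]
    - [50,[0,0,0],[0,0,0]]
    - [50,[0,0,0],[0,0,0]]

```text
time_s: 28.93
ee_pos: [412.9, 185.7, 162.8]
ee_rot: [180.0, 0.0, 47.0]
force: [0.6, -0.6, -1.6]
gripper_width: 61.7
gripper_force: 20.0
```

>>> move_arm:
  motion:
    - [50,[0,-0.02,-0.8],[0,0,0]]
    - [50,[0,0,-1],[0,0,0]]
    - [50,[0,0,-1],[0,0,0]]
    - [50,[0,0,-1],[0,0,0]]
    - [50,[0,0,-0.7],[0,0,0]]
    - [50,[0,0,-0.3],[0,0,0]]
    - [50,[0,0,0],[0,0,0]]
    - [50,[0,0,-0.2],[0,0,0]]
    - [50,[0,0,-0.2],[0,0,0]]
    - [50,[0,0,-0.2],[0,0,0]]
    - [50,[0,0,0],[0,0,0]]
    - [50,[0,0,0],[0,0,0]]

```text
time_s: 29.93
ee_pos: [413.3, 184.6, 28.1]
ee_rot: [180.0, -0.0, 46.8]
force: [-0.2, 0.4, -1.2]
gripper_width: 61.5
gripper_force: 20.0
```

>>> move_arm:
  motion:
    - [62,[0,0,-0.07],[0,0,0]]
    - [80,[0,0,0],[0,0,0]]
    - [82,[0,0,0],[0,0,0]]
    - [82,[0,0,0],[0,0,0]]
    - [82,[0,0,0.5],[0,0,0]]
    - [82,[0,0,1],[0,0,0]]
    - [82,[0,0,1],[0,0,0]]
    - [82,[0,0,1],[0,0,0]]
    - [91,[0,0,1],[0,0,0]]
    - [91,[0,0,1],[0,0,0]]
    - [91,[0,0,1],[0,0,0]]
    - [91,[0,0,1],[0,0,0]]
    - [91,[0,0,1],[0,0,0]]
    - [91,[0,0,1],[0,0,0]]
    - [91,[0,0,1],[0,0,0]]
    - [91,[0,0,0.7],[0,0,0]]
    - [91,[0,0,0],[0,0,0]]
    - [91,[0,0,0],[0,0,0]]

```text
time_s: 31.43
ee_pos: [413.4, 184.7, 306.7]
ee_rot: [180.0, -0.1, 46.8]
force: [-0.2, 0.2, -0.6]
gripper_width: 90.6
gripper_force: 0.0
```

```bash
python3 - <<'E'
from h import *
im,c=look("pics/w10.png");print(*tins(im,c,46),sep="\n")
h=np.array([375.1,145.1,79])
# red knob
hsv=cv2.cvtColor(im,cv2.COLOR_BGR2HSV);m=((hsv[...,0]<8)|(hsv[...,0]>172))&(hsv[...,1]>150)&(hsv[...,2]>60)
n,l,st,ce=cv2.connectedComponentsWithStats(m.astype('uint8'))
for i in range(1,n):
    if st[i,4]>30:
        P=ray(0,ce[i],85,c);d=P-h;print(st[i],ce[i].round(1),P.round(1),np.hypot(*d[:2]).round(1),np.degrees(np.arctan2(d[1],d[0])).round(1))
E
```

```text
tcp [413.4 184.7 306.7] [ 1.7995e+02 -1.0000e-01  4.6850e+01] t 31.43 w 90.6
(array([413.5, 184.1]), (np.float32(275.5), np.float32(171.5)), np.float32(26.8), array([ 76.,   5., 214.]))
(array([464.7, 238.7]), (np.float32(275.5), np.float32(104.5)), np.float32(28.2), array([ 80.,   5., 225.]))
(array([513. , 291.8]), (np.float32(274.5), np.float32(34.5)), np.float32(28.2), array([ 82.,   8., 223.]))
(array([645.6,  89.4]), (np.float32(488.5), np.float32(90.5)), np.float32(26.0), array([ 37.,   8., 126.]))
(array([630.5, -56.8]), (np.float32(550.5), np.float32(194.5)), np.float32(22.4), array([ 23.,  28., 222.]))
[415 199  24  20 274] [428.2 208.5] [510.2  46.6  85. ] 167.2 -36.1
```

View pics/w10.png

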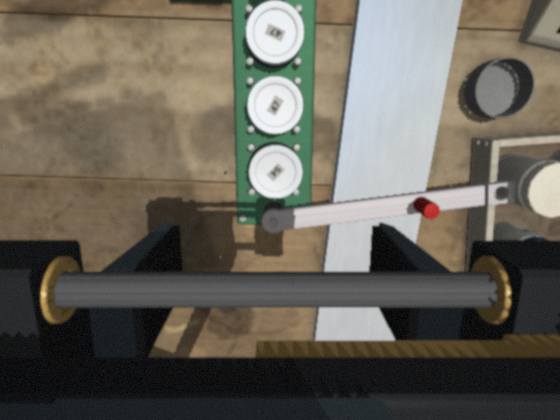

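All three tins are in their nests, at px (275,33), (275,104) and (275,171). Bar knob is at (428,208), so the bar is at about 83°.

>>> move_arm:
  grip_force: 8
  motion:
    - [70,[0.485,-0.69,0],[0,0,-1]]
    - [50,[0.485,-0.69,0],[0,0,-1]]
    - [45,[0.485,-0.69,0],[0,0,-1]]
    - [45,[0.485,-0.69,0],[0,0,-1]]
    - [45,[0.485,-0.69,0],[0,0,-1]]
    - [45,[0.485,-0.69,0],[0,0,-1]]
    - [45,[0.485,-0.69,0],[0,0,-1]]
    - [45,[0.485,-0.69,0],[0,0,-1]]
    - [45,[0,0,-0.5],[0,0,-1]]
    - [45,[0,0,-1],[0,0,-1]]
    - [45,[0,0,-1],[0,0,-1]]
    - [45,[0,0,-1],[0,0,-1]]
    - [45,[0,0,-1],[0,0,-1]]
    - [45,[0,0,-1],[0,0,-1]]
    - [45,[0,0,-1],[0,0,-1]]
    - [45,[0,0,-0.9],[0,0,-1]]
    - [45,[0,0,0],[0,0,-1]]
    - [45,[0,0,0],[0,0,-1]]
    - [45,[0,0,0],[0,0,-1]]
    - [45,[0,0,0],[0,0,-1]]

```text
time_s: 33.15
ee_pos: [508.7, 46.5, 119.2]
ee_rot: [179.8, 0.2, -33.4]
force: [0.2, 0.4, 0.7]
gripper_width: 45.3
gripper_force: 0.0
```

>>> move_arm:
  motion:
    - [45,[0,0,0],[0,0,-0.75]]
    - [45,[0,0,0],[0,0,0]]
    - [45,[0,0,0],[0,0,0]]

```text
time_s: 33.4
ee_pos: [509.2, 46.6, 120.0]
ee_rot: [179.9, 0.1, -36.1]
force: [0.4, 0.0, 0.1]
gripper_width: 44.9
gripper_force: 0.0
```

```bash
python3 - <<'E'
from h import *
im,c=look("pics/w11.png")
h=np.array([375.1,145.1,79])
hsv=cv2.cvtColor(im,cv2.COLOR_BGR2HSV);m=((hsv[...,0]<8)|(hsv[...,0]>172))&(hsv[...,1]>150)&(hsv[...,2]>60)
n,l,st,ce=cv2.connectedComponentsWithStats(m.astype('uint8'))
for i in range(1,n):
    if st[i,4]>30:
        P=ray(0,ce[i],88,c);d=P-h;print(st[i],ce[i].round(1),P.round(1),np.hypot(*d[:2]).round(1),np.degrees(np.arctan2(d[1],d[0])).round(1))
E
```

```text
tcp [509.2  46.6 120. ] [ 1.7989e+02  1.2000e-01 -3.6080e+01] t 33.4 w 44.9
[258 211  31  41 983] [273.1 231.6] [511.2  45.8  88. ] 168.4 -36.1
```

Centred over the knob. Descend 48 mm and grip it.

>>> move_arm:
  motion:
    - [45,[0.04,0,-1],[0,0,0]]
    - [45,[0.03,-0.02,-0.9],[0,0,0]]
    - [45,[0,0,0],[0,0,0]]
    - [10,[0,0,0],[0,0,0]]
    - [10,[0,0,0],[0,0,0]]
    - [10,[0,0,0],[0,0,0]]
    - [10,[0,0,0],[0,0,0]]
    - [10,[0,0,0],[0,0,0]]

```text
time_s: 34.12
ee_pos: [512.7, 46.2, 74.8]
ee_rot: [-179.9, -0.1, -36.1]
force: [-0.3, 0.5, 2.7]
gripper_width: 17.9
gripper_force: 8.0
```

```bash
python3 - <<'E'
import numpy as np
R=168;h=np.array([375.1,145.1]);a=-36.1;n=21
p=[h+R*np.array([np.cos(t),np.sin(t)]) for t in np.radians(np.linspace(a,47.2,n+1))]
print((np.diff(p,axis=0)/25).round(2).tolist(),83.3/n/4,p[-1])
E
```

```text
[[0.26, 0.39], [0.23, 0.4], [0.21, 0.42], [0.18, 0.43], [0.15, 0.44], [0.11, 0.45], [0.08, 0.46], [0.05, 0.46], [0.02, 0.46], [-0.01, 0.46], [-0.04, 0.46], [-0.08, 0.46], [-0.11, 0.45], [-0.14, 0.44], [-0.17, 0.43], [-0.2, 0.42], [-0.23, 0.41], [-0.26, 0.39], [-0.28, 0.37], [-0.31, 0.35], [-0.33, 0.33]] 0.9916666666666666 [489.24613912 268.36661724]
```

>>> move_arm:
  motion:
    - [10,[0.26,0.39,0],[0,0,0.99]]
    - [10,[0.23,0.4,0],[0,0,0.99]]
    - [10,[0.21,0.42,0],[0,0,0.99]]
    - [10,[0.18,0.43,0],[0,0,0.99]]
    - [10,[0.15,0.44,0],[0,0,0.99]]
    - [10,[0.11,0.45,0],[0,0,0.99]]
    - [10,[0.08,0.46,0],[0,0,0.99]]
    - [10,[0.05,0.46,0],[0,0,0.99]]
    - [10,[0.02,0.46,0],[0,0,0.99]]
    - [10,[-0.01,0.46,0],[0,0,0.99]]
    - [10,[-0.04,0.46,0],[0,0,0.99]]
    - [10,[-0.08,0.46,0],[0,0,0.99]]
    - [10,[-0.11,0.45,0],[0,0,0.99]]
    - [10,[-0.14,0.44,0],[0,0,0.99]]
    - [10,[-0.17,0.43,0],[0,0,0.99]]
    - [10,[-0.2,0.42,0],[0,0,0.99]]
    - [10,[-0.23,0.41,0],[0,0,0.99]]
    - [10,[-0.26,0.39,0],[0,0,0.99]]
    - [10,[-0.28,0.37,0],[0,0,0.99]]
    - [10,[0,0,0],[0,0,0]]

```text
time_s: 35.78
ee_pos: [506.4, 253.3, 74.8]
ee_rot: [-180.0, -0.2, 39.2]
force: [0.8, 1.9, 0.8]
gripper_width: 18.1
gripper_force: 8.0
```

>>> move_arm:
  motion:
    - [10,[-0.31,0.35,0],[0,0,0.99]]
    - [10,[-0.33,0.33,0],[0,0,0.99]]
    - [10,[0,0,0],[0,0,0]]
    - [10,[0,0,0],[0,0,0]]

```text
time_s: 36.12
ee_pos: [491.8, 268.9, 74.8]
ee_rot: [179.9, -0.2, 46.9]
force: [2.9, 2.6, 4.3]
gripper_width: 17.5
gripper_force: 8.0
```

>>> move_arm:
  motion:
    - [10,[-0.06,0.05,0],[0,0,0]]
    - [10,[0,0,0],[0,0,0]]
    - [10,[-0.06,0.05,0],[0,0,0]]
    - [10,[0,0,0],[0,0,0]]
    - [10,[0,0,0],[0,0,0]]

```text
time_s: 36.53
ee_pos: [490.7, 269.9, 74.7]
ee_rot: [179.7, -0.3, 47.0]
force: [7.3, -1.5, 4.0]
gripper_width: 17.7
gripper_force: 8.0
```

>>> move_arm:
  motion:
    - [20,[0,0,0],[0,0,0]]
    - [36,[0,0,0],[0,0,0]]
    - [36,[0,0,0],[0,0,0]]
    - [36,[0,0,0.5],[0,0,0]]
    - [36,[0,0,1],[0,0,0]]
    - [36,[0,0,1],[0,0,0]]
    - [36,[0,0,1],[0,0,0]]
    - [36,[0,0,1],[0,0,0]]
    - [36,[0,0,1],[0,0,0]]
    - [36,[0,0,0.5],[0,0,0]]
    - [36,[0,0,0],[0,0,0]]
    - [36,[0,0,0],[0,0,0]]

```text
time_s: 37.53
ee_pos: [486.4, 270.2, 223.1]
ee_rot: [-180.0, 0.1, 47.0]
force: [-0.7, 0.5, -0.6]
gripper_width: 36.0
gripper_force: 0.0
```

```bash
python3 - <<'E'
from h import *
im,c=look("pics/w12.png")
h=np.array([375.1,145.1,79])
p=proj(0,(552.7,334.9,74),c);print(p,proj(0,(552.7,334.9,62),c))
hsv=cv2.cvtColor(im,cv2.COLOR_BGR2HSV);m=((hsv[...,0]<8)|(hsv[...,0]>172))&(hsv[...,1]>150)&(hsv[...,2]>60)
n,l,st,ce=cv2.connectedComponentsWithStats(m.astype('uint8'))
for i in range(1,n):
    if st[i,4]>30:
        P=ray(0,ce[i],88,c);d=P-h;print(st[i],ce[i].round(1),P.round(1),np.hypot(*d[:2]).round(1),np.degrees(np.arctan2(d[1],d[0])).round(1))
u,v=p.astype(int);crop(im,u-100,v-75,u+100,min(v+125,300),3,"pics/w12c.png")
E
```

```text
tcp [486.4 270.2 223.1] [-1.7996e+02  1.1000e-01  4.6980e+01] t 37.53 w 36.0
[280.67951638  78.41243691] [280.49398375  79.54330628]
[181  23   8   8  41] [185.   25.9] [524.9 410.4  88. ] 304.7 60.5
[173  26   3  20  36] [173.7  35.2] [514.  411.8  88. ] 300.7 62.5
[270 181  19  25 364] [279.1 193.3] [489.2 268.5  88. ] 168.1 47.3
```

View pics/w12c.png

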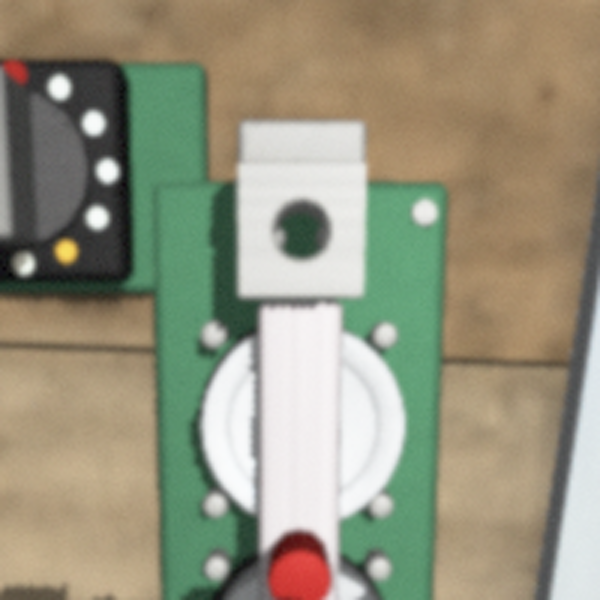

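The bar is shut: fork hole clear and in line at about px (280.7,79.7), knob at 47.3° about the hinge. Now to the pin.

>>> move_arm:
  motion:
    - [50,[-0.34,-1,0],[0,0,0]]
    - [50,[-0.34,-1,0],[0,0,0]]
    - [50,[-0.34,-1,0],[0,0,0]]
    - [50,[-0.34,-1,0],[0,0,0]]
    - [50,[-0.34,-1,0],[0,0,0]]
    - [50,[-0.34,-1,0],[0,0,0]]
    - [50,[-0.34,-1,0],[0,0,0]]
    - [50,[-0.34,-1,0],[0,0,0]]
    - [50,[-0.34,-1,0],[0,0,0]]
    - [50,[-0.34,-1,0],[0,0,0]]
    - [50,[-0.34,-1,0],[0,0,0]]
    - [50,[-0.34,-1,0],[0,0,0]]
    - [50,[-0.34,-1,0],[0,0,0]]
    - [50,[-0.34,-1,0],[0,0,0]]
    - [50,[-0.34,-1,0],[0,0,0]]
    - [50,[-0.34,-1,0],[0,0,0]]
    - [50,[-0.34,-1,0],[0,0,0]]
    - [50,[-0.34,-1,0],[0,0,0]]
    - [50,[-0.34,-1,0],[0,0,0]]
    - [50,[-0.34,-1,0],[0,0,0]]

```text
time_s: 39.25
ee_pos: [315.4, -229.6, 221.9]
ee_rot: [-179.7, 0.0, 47.0]
force: [0.4, -0.4, -0.7]
gripper_width: 50.1
gripper_force: 0.0
```

>>> move_arm:
  motion:
    - [50,[-0.34,-1,0],[0,0,0]]
    - [50,[-0.34,-1,0],[0,0,0]]
    - [50,[-0.34,-0.8,0],[0,0,0]]
    - [50,[0,0,0],[0,0,0]]
    - [50,[0,0,0],[0,0,0]]

```text
time_s: 39.67
ee_pos: [290.6, -298.9, 221.9]
ee_rot: [-179.7, -0.0, 46.9]
force: [-0.2, -0.2, -0.1]
gripper_width: 50.2
gripper_force: 0.0
```

```bash
cat >> h.py <<'E'
def yellow(im,c,z):
    hsv=cv2.cvtColor(im,cv2.COLOR_BGR2HSV);m=cv2.inRange(hsv,(22,130,90),(36,255,255))
    n,l,st,ce=cv2.connectedComponentsWithStats(m)
    for i in range(1,n):
        if st[i,4]>60: print("yel",st[i],ce[i].round(1),ray(0,ce[i],z,c).round(1))
E
python3 - <<'E'
from h import *
im,c=look("pics/w13.png"); yellow(im,c,76)
crop(im,200,40,360,240,3,"pics/w13c.png")
# refine fork hole in w12: dark centroid
g=cv2.GaussianBlur(cv2.cvtColor(cv2.imread("pics/w12.png"),cv2.COLOR_BGR2GRAY),(3,3),0)[65:95,266:296]
n,l,st,ce=cv2.connectedComponentsWithStats((g<130).astype('uint8'));print(st,ce+[266,65])
E
```

```text
tcp [ 290.6 -298.9  221.9] [-1.7973e+02 -5.0000e-02  4.6860e+01] t 39.67 w 50.2
yel [276 116  18  18  99] [282.1 127.5] [ 331.3 -262.7   76. ]
[[  0   0  30  30 647]
 [  6   5  17  19 253]] [[280.50850077  79.64605873]
 [280.47826087  79.12648221]]
```

```bash
python3 - <<'E'
from h import *
im=cv2.imread("pics/w13.png");c=camera_info("wrist")
hsv=cv2.cvtColor(im,cv2.COLOR_BGR2HSV)
print(hsv[125,262:312:2].tolist());print(hsv[100:160:3,285].tolist())
w=hsv[95:170,255:320];m=((w[...,1]>110)&(w[...,0]>19)&(w[...,0]<40)&(w[...,2]>60)).astype('uint8')
for r in m[::2]: print(''.join('.#'[q] for q in r))
E
```

```text
[[13, 139, 207], [13, 140, 208], [13, 139, 207], [13, 139, 206], [12, 132, 154], [14, 27, 105], [21, 22, 114], [24, 136, 204], [29, 136, 249], [29, 131, 250], [30, 126, 250], [30, 125, 250], [30, 124, 250], [30, 124, 251], [30, 123, 251], [30, 122, 251], [30, 123, 250], [27, 87, 235], [19, 19, 219], [12, 88, 196], [13, 137, 196], [13, 141, 197], [13, 136, 202], [13, 140, 199], [13, 139, 203]]
[[13, 141, 219], [13, 140, 206], [12, 126, 197], [17, 8, 227], [27, 46, 224], [30, 113, 251], [30, 116, 252], [30, 119, 251], [30, 124, 250], [29, 130, 250], [29, 132, 251], [26, 141, 229], [15, 43, 165], [13, 136, 200], [13, 140, 206], [13, 139, 209], [13, 140, 211], [13, 139, 194], [14, 127, 186], [16, 97, 165]]
.................................................................
.................................................................
.................................................................
.................................................................
.................................................................
..........................................................
[... 1419 characters left out ...]
........................................
.................................................................
.................................................................
.................................................................
.................................................................
.................................................................
.................................................................
.................................................................
.................................................................
.................................................................
.................................................................
```

```bash
python3 - <<'E'
from h import *
c=camera_info("wrist");print("pin",ray(0,(286,123.3),76,c))
T=np.array([290.6,-298.9,221.9]);T2=np.array([486.4,270.2,223.1])
d=ray(0,(280.5,79.3),74-(T2-T)[2],c)-T
a=np.radians(.1);print("fork",T2[:2]+np.array([[np.cos(a),-np.sin(a)],[np.sin(a),np.cos(a)]])@d[:2])
E
```

```text
pin [ 336.38508063 -261.88667099   76.        ]
fork [552.40029676 335.83742284]
```

>>> move_arm:
  motion:
    - [50,[0.93,0.74,-0.9],[0,0,0]]
    - [50,[0.93,0.74,-1],[0,0,0]]
    - [50,[0,0,-1],[0,0,0]]
    - [50,[0,0,-1],[0,0,0]]
    - [50,[0,0,0],[0,0,0]]
    - [50,[0,0,0],[0,0,0]]

```text
time_s: 40.22
ee_pos: [337.7, -260.6, 125.4]
ee_rot: [-179.8, 0.0, 47.1]
force: [0.5, -0.3, 1.7]
gripper_width: 50.0
gripper_force: 0.0
```

```bash
python3 - <<'E'
from h import *
im,c=look("pics/w14.png")
hsv=cv2.cvtColor(im,cv2.COLOR_BGR2HSV)
w=hsv[180:290,220:330];m=((w[...,1]>90)&(w[...,0]>22)&(w[...,0]<40)&(w[...,2]>60)).astype('uint8')
for i,r in enumerate(m[::3]): print(180+3*i,''.join('.#'[q] for q in r[::2]))
for P in ((336.4,-261.9,76),(341.4,-262.5,76)): print(proj(0,P,c))
E
```

```text
tcp [ 337.7 -260.6  125.4] [-179.78    0.     47.09] t 40.22 w 50.0
180 .......................................................
183 .......................................................
186 .......................................................
189 .......................................................
192 .......................................................
195 .......................................................
198 .......................................................
201 .......................................................
204 .......................................................
207 ............................###........................
210 ........................#########......................
213 .......................###########.....................
216 ......................#############....................
219 ......................#############....................
222 ......................#############....................
225 .....................##############....................
228 .....................##############....................
231 ........
[... 543 characters left out ...]
............................................
261 .......................................................
264 .......................................................
267 .......................................................
270 .......................................................
273 .......................................................
276 .......................................................
279 .......................................................
282 .......................................................
285 .......................................................
288 .......................................................
[275.42518095 227.77659222]
[282.09105195 223.14969283]
```

>>> move_arm:
  grip_force: 40
  motion:
    - [50,[-0.03,-0.03,-0.8],[0,0,0]]
    - [40,[0,0,-1],[0,0,0]]
    - [40,[0,0,-0.8],[0,0,0]]
    - [40,[0,0,-0.2],[0,0,0]]
    - [40,[0,0,0],[0,0,0]]
    - [40,[0,0,0],[0,0,0]]

```text
time_s: 40.77
ee_pos: [338.5, -263.9, 57.6]
ee_rot: [179.8, -0.0, 47.0]
force: [0.0, 0.2, 0.2]
gripper_width: 39.8
gripper_force: 0.0
```

>>> move_arm:
  motion:
    - [40,[-0.06,0.09,-0.13],[0,0,0]]
    - [40,[0,0,0],[0,0,0]]
    - [40,[0,0,0],[0,0,0]]
    - [40,[0,0,0],[0,0,0]]

```text
time_s: 41.1
ee_pos: [336.3, -261.1, 53.5]
ee_rot: [179.9, -0.0, 47.0]
force: [0.3, -0.6, -0.2]
gripper_width: 40.0
gripper_force: 0.0
```

>>> move_arm:
  motion:
    - [10,[0,0,0],[0,0,0]]
    - [10,[0,0,0],[0,0,0]]
    - [10,[0,0,0],[0,0,0]]
    - [10,[0,0,0],[0,0,0]]
    - [10,[0,0,0],[0,0,0]]
    - [10,[0,0,0],[0,0,0]]

```text
time_s: 41.6
ee_pos: [336.1, -260.9, 53.0]
ee_rot: [180.0, -0.0, 47.0]
force: [0.3, 0.4, 0.3]
gripper_width: 16.8
gripper_force: 40.0
```

>>> move_arm:
  motion:
    - [10,[0,0,0.5],[0,0,0]]
    - [10,[0,0,1],[0,0,0]]
    - [10,[0,0,1],[0,0,0]]
    - [10,[0,0,1],[0,0,0]]
    - [10,[0.36,1,0.8],[0,0,0]]
    - [10,[0.36,1,0],[0,0,0]]
    - [10,[0.36,1,0],[0,0,0]]
    - [10,[0.36,1,0],[0,0,0]]
    - [10,[0.36,1,0],[0,0,0]]
    - [10,[0.36,1,0],[0,0,0]]
    - [10,[0.36,1,0],[0,0,0]]
    - [10,[0.36,1,0],[0,0,0]]
    - [10,[0.36,1,0],[0,0,0]]
    - [10,[0.36,1,0],[0,0,0]]
    - [10,[0.36,1,0],[0,0,0]]
    - [10,[0.36,1,0],[0,0,0]]
    - [10,[0.36,1,0],[0,0,0]]
    - [10,[0.36,1,0],[0,0,0]]
    - [10,[0.36,1,0],[0,0,0]]
    - [10,[0.36,1,0],[0,0,0]]

```text
time_s: 43.27
ee_pos: [479.9, 140.4, 160.1]
ee_rot: [-180.0, 0.0, 47.0]
force: [0.1, -0.0, -0.4]
gripper_width: 16.9
gripper_force: 40.0
```

>>> move_arm:
  motion:
    - [10,[0.36,1,0],[0,0,0]]
    - [10,[0.36,1,0],[0,0,0]]
    - [10,[0.36,1,0],[0,0,0]]
    - [10,[0.36,1,0],[0,0,0]]
    - [10,[0.36,1,0],[0,0,0]]
    - [10,[0.36,1,0],[0,0,0]]
    - [10,[0.36,1,0],[0,0,0]]
    - [10,[0.36,0.83,0],[0,0,0]]
    - [10,[0,0,0],[0,0,0]]
    - [10,[0,0,0],[0,0,0]]
    - [10,[0,0,0],[0,0,0]]

```text
time_s: 44.18
ee_pos: [551.4, 334.2, 159.8]
ee_rot: [-180.0, 0.1, 47.0]
force: [0.3, 0.2, -1.2]
gripper_width: 17.0
gripper_force: 40.0
```

```bash
python3 - <<'E'
from h import *
im,c=look("pics/w15.png")
s=state();P=s["ee_pos"]
print("fork",proj(0,(552.5,335.3,74),c),"tip if centred",proj(0,P-[0,0,45],c),"flange",proj(0,P-[0,0,7],c))
crop(im,200,150,360,300,5,"pics/w15c.png")
E
```

```text
tcp [551.4 334.2 159.8] [-1.7999e+02  1.2000e-01  4.7010e+01] t 44.18 w 17.0
fork [275.32523689 207.23218354] tip if centred [275.56997305 227.4331538 ] flange [275.59199989 250.53431686]
```

View pics/w15c.png

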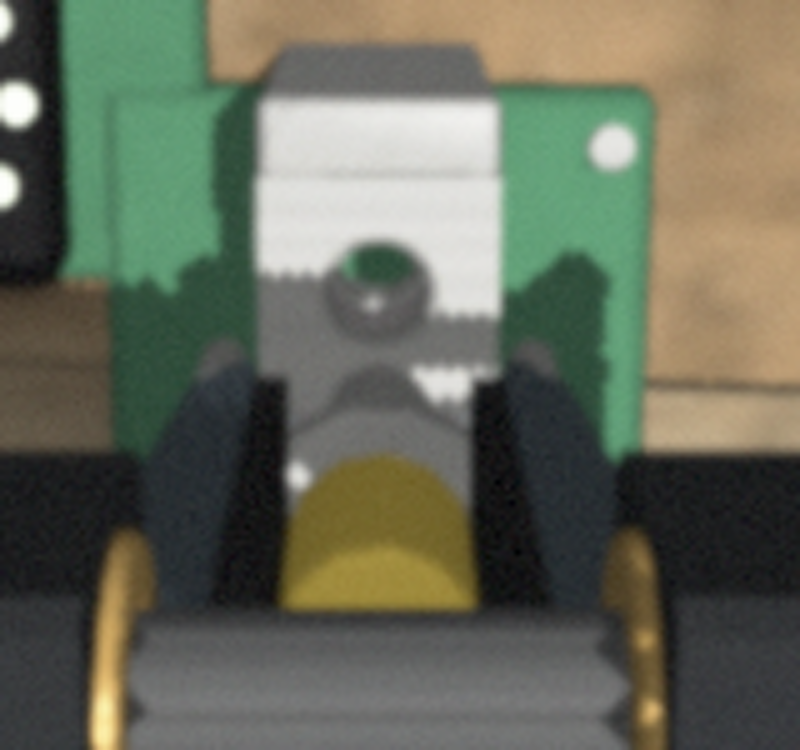

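```bash
python3 - <<'E'
from h import *
c=camera_info("wrist");P=state()["ee_pos"];t=np.radians(47);x=np.array([np.cos(t),np.sin(t),0])
for dz,n in ((-7,"seat"),):
  for n,z,r,obs in (("flange low",-7,13,None),("flange top",-2,13,230.8),("grip bottom",-2,9,241),("grip top",23,9,259),("shoulder-38",-45,0,223),("sh-32",-39,6,223)):
    print(n,[proj(0,P+[0,0,z]+(r+o)*x,c)[1].round(1) for o in (0,-2,-4)],obs)
im=cv2.imread("pics/w15.png")
for u in (268,276,284): print(u,[tuple(map(int,q)) for q in im[214:274:2,u]])
E
```

```text
flange low [np.float64(225.3), np.float64(229.1), np.float64(233.0)] None
flange top [np.float64(228.4), np.float64(232.3), np.float64(236.3)] 230.8
grip bottom [np.float64(236.3), np.float64(240.2), np.float64(244.1)] 241
grip top [np.float64(255.8), np.float64(260.2), np.float64(264.7)] 259
shoulder-38 [np.float64(227.0), np.float64(230.2), np.float64(233.4)] 223
sh-32 [np.float64(220.3), np.float64(223.6), np.float64(226.9)] 223
268 [(82, 84, 82), (97, 98, 97), (104, 108, 109), (114, 116, 116), (112, 114, 114), (106, 109, 110), (95, 96, 96), (81, 82, 83), (82, 82, 82), (97, 99, 99), (114, 118, 117), (111, 114, 113), (109, 111, 112), (103, 109, 111), (70, 103, 111), (40, 97, 112), (44, 101, 116), (41, 98, 114), (42, 101, 117), (44, 102, 117), (44, 103, 116), (43, 103, 115), (43, 102, 118), (48, 118, 134), (63, 140, 160), (59, 137, 158), (63, 142, 162), (59, 138, 159), (56, 129, 146), (56, 79, 85)]
276 [(90, 91, 94), (87, 89, 89), (93, 96, 93), (108, 111, 110), (103, 103, 105), (86, 88, 89), (78, 80, 80), (83, 87, 86), (86, 86, 86), (98, 101, 101), (109, 110, 112), (108, 111, 110), (108, 110, 110), (86, 107, 111), (47, 102, 117), (46, 103, 118), (44, 101, 118), (48, 105, 119), (46, 106, 119), (43, 103, 115), (46, 105, 120), (44, 104, 119), (47, 110, 126), (59, 135, 154), (61, 140, 159), (63, 140, 161), (60, 138, 159), (63, 140, 161), (58, 129, 147), (53, 74, 83)]
284 [(90, 93, 93), (103, 104, 103), (109, 111, 110), (109, 112, 111), (129, 133, 132), (195, 198, 199), (189, 193, 194), (133, 135, 137), (89, 91, 91), (90, 91, 91), (106, 108, 106), (110, 112, 110), (110, 113, 112), (110, 112, 110), (90, 106, 110), (48, 99, 113), (46, 103, 117), (45, 102, 116), (42, 101, 115), (45, 103, 117), (43, 101, 115), (43, 100, 114), (42, 101, 115), (50, 113, 129), (57, 132, 153), (61, 141, 160), (59, 137, 158), (60, 138, 158), (56, 127, 145), (46, 70, 76)]
```

The pin sits about 1.8 mm back along tool x from the TCP. The fork hole is at px (275.8,208.4), roughly (552.2,334.5). Correct and insert.

>>> move_arm:
  grip_force: 50
  motion:
    - [10,[0.08,0.065,0],[0,0,0]]
    - [10,[0,0,-0.8],[0,0,0]]
    - [10,[0,0,-0.5],[0,0,0]]
    - [10,[0,0,0],[0,0,0]]
    - [10,[0,0,-0.2],[0,0,0]]
    - [10,[0,0,-0.2],[0,0,0]]
    - [10,[0,0,-0.2],[0,0,0]]
    - [10,[0,0,0],[0,0,0]]
    - [10,[0,0,0],[0,0,0]]

```text
time_s: 44.98
ee_pos: [554.0, 336.5, 113.0]
ee_rot: [180.0, 0.0, 47.0]
force: [-0.4, 0.2, -0.4]
gripper_width: 16.8
gripper_force: 50.0
```

>>> move_arm:
  motion:
    - [10,[-0.02,-0.02,-0.15],[0,0,0]]
    - [10,[0,0,-0.15],[0,0,0]]
    - [10,[0,0,-0.15],[0,0,0]]
    - [10,[0,0,-0.15],[0,0,0]]
    - [10,[0,0,0],[0,0,0]]
    - [10,[0,0,0],[0,0,0]]

```text
time_s: 45.48
ee_pos: [553.4, 335.9, 97.5]
ee_rot: [-180.0, 0.0, 47.0]
force: [0.2, 0.6, -0.8]
gripper_width: 16.6
gripper_force: 50.0
```

>>> move_arm:
  motion:
    - [10,[0,0,-0.15],[0,0,0]]
    - [10,[0,0,-0.15],[0,0,0]]
    - [10,[0,0,0],[0,0,0]]
    - [10,[0,0,-0.15],[0,0,0]]
    - [10,[0,0,-0.1],[0,0,0]]
    - [10,[0,0,0],[0,0,0]]
    - [10,[0,0,0],[0,0,0]]

```text
time_s: 46.07
ee_pos: [553.5, 336.2, 83.7]
ee_rot: [-180.0, -0.0, 47.0]
force: [0.9, 0.6, -3.0]
gripper_width: 16.9
gripper_force: 50.0
```

>>> move_arm:
  motion:
    - [10,[0,0,-0.1],[0,0,0]]
    - [10,[0,0,0],[0,0,0]]
    - [10,[0,0,-0.1],[0,0,0]]
    - [10,[0,0,0],[0,0,0]]
    - [10,[0,0,0],[0,0,0]]

```text
time_s: 46.48
ee_pos: [553.7, 336.3, 81.0]
ee_rot: [180.0, -0.1, 47.0]
force: [-1.8, -0.8, 7.9]
gripper_width: 17.0
gripper_force: 50.0
```

>>> move_arm:
  motion:
    - [10,[0,0,-0.1],[0,0,0]]
    - [10,[0,0,0],[0,0,0]]
    - [10,[0,0,-0.1],[0,0,0]]
    - [10,[0,0,0],[0,0,0]]
    - [10,[0,0,0],[0,0,0]]

```text
time_s: 46.9
ee_pos: [553.8, 336.4, 80.9]
ee_rot: [179.9, -0.2, 47.0]
force: [-8.7, -4.1, 29.4]
gripper_width: 16.9
gripper_force: 50.0
```

>>> move_arm:
  motion:
    - [10,[0,0,0.15],[0,0,0]]
    - [10,[0,0,0],[0,0,0]]
    - [40,[0,0,0],[0,0,0]]
    - [40,[0,0,0],[0,0,0]]
    - [40,[0,0,0],[0,0,0]]
    - [40,[0,0,0.5],[0,0,0]]
    - [40,[0,0,1],[0,0,0]]
    - [40,[0,0,1],[0,0,0]]
    - [40,[0,0,1],[0,0,0]]
    - [40,[0,0,1],[0,0,0]]
    - [40,[-0.8,-0.8,1],[0,0,0]]
    - [40,[-0.8,-0.8,0],[0,0,0]]
    - [40,[-0.8,-0.8,0],[0,0,0]]
    - [40,[0,0,0],[0,0,0]]
    - [40,[0,0,0],[0,0,0]]

```text
time_s: 48.15
ee_pos: [492.5, 275.3, 215.0]
ee_rot: [-180.0, 0.1, 47.0]
force: [0.7, 0.4, -0.8]
gripper_width: 40.2
gripper_force: 0.0
```

```bash
python3 - <<'E'
from h import *
im,c=look("pics/w16.png"); yellow(im,c,104)
print("pred yellow top",proj(0,(552.2,334.6,104),c), "dial",proj(0,(504.3,407.5,69),c))
u,v=proj(0,(552.2,334.6,90),c).astype(int);crop(im,u-130,v-70,u+70,v+80,4,"pics/w16c.png")
E
```

```text
tcp [492.5 275.3 215. ] [-1.7996e+02  7.0000e-02  4.6960e+01] t 48.15 w 40.2
yel [267  78  21  20 155] [274.5  90.5] [547.7 335.3 104. ]
pred yellow top [279.67762801  86.81290433] dial [172.24379874  62.18435317]
```

View pics/w16c.png

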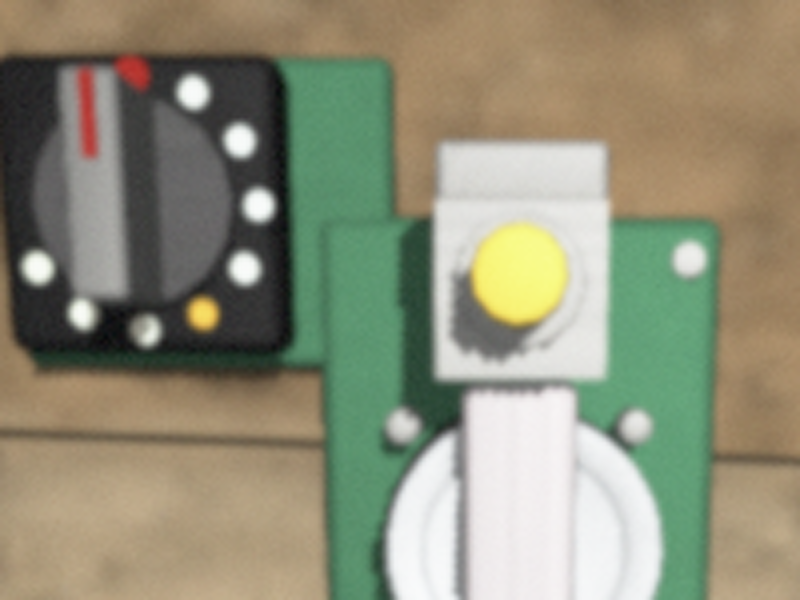

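The pin is seated: yellow top and flange centred on the fork, bar beneath, dial at zero. Next, rotate the tool 180° and go to the dial.

>>> move_arm:
  grip_force: 20
  motion:
    - [40,[0.08,0.88,0],[0,0,1]]
    - [40,[0.08,0.88,0],[0,0,1]]
    - [40,[0.08,0.88,0],[0,0,1]]
    - [40,[0.08,0.88,0],[0,0,1]]
    - [40,[0.08,0.88,0],[0,0,1]]
    - [40,[0.08,0.88,0],[0,0,1]]
    - [40,[0,0,0],[0,0,1]]
    - [40,[0,0,0],[0,0,1]]
    - [40,[0,0,0],[0,0,1]]
    - [40,[0,0,0],[0,0,1]]
    - [40,[0,0,0],[0,0,1]]
    - [40,[0,0,0],[0,0,1]]
    - [40,[0,0,0],[0,0,1]]
    - [40,[0,0,0],[0,0,1]]
    - [40,[0,0,0],[0,0,1]]
    - [40,[0,0,0],[0,0,1]]
    - [40,[0,0,0],[0,0,1]]
    - [40,[0,0,0],[0,0,1]]
    - [40,[0,0,0],[0,0,1]]
    - [40,[0,0,0],[0,0,1]]

```text
time_s: 49.87
ee_pos: [506.2, 409.1, 214.1]
ee_rot: [-179.9, -0.0, 127.2]
force: [-0.8, 0.3, 0.0]
gripper_width: 40.0
gripper_force: 0.0
```

>>> move_arm:
  motion:
    - [40,[0,0,0],[0,0,1]]
    - [40,[0,0,0],[0,0,1]]
    - [40,[0,0,0],[0,0,1]]
    - [40,[0,0,0],[0,0,1]]
    - [40,[0,0,0],[0,0,1]]
    - [40,[0,0,0],[0,0,1]]
    - [40,[0,0,0],[0,0,1]]
    - [40,[0,0,0],[0,0,1]]
    - [40,[0,0,0],[0,0,1]]
    - [40,[0,0,0],[0,0,1]]
    - [40,[0,0,0],[0,0,1]]
    - [40,[0,0,0],[0,0,1]]
    - [40,[0,0,0],[0,0,1]]
    - [40,[0,0,0],[0,0,1]]
    - [40,[0,0,0],[0,0,1]]
    - [40,[0,0,0],[0,0,1]]
    - [40,[0,0,0],[0,0,1]]
    - [40,[0,0,0],[0,0,1]]
    - [40,[0,0,0],[0,0,1]]
    - [40,[0,0,0],[0,0,1]]

```text
time_s: 51.53
ee_pos: [506.2, 409.1, 214.1]
ee_rot: [180.0, -0.1, -152.8]
force: [0.5, -0.2, -0.2]
gripper_width: 40.0
gripper_force: 0.0
```

>>> move_arm:
  motion:
    - [40,[0,0,0],[0,0,1]]
    - [40,[0,0,0],[0,0,1]]
    - [40,[0,0,0],[0,0,1]]
    - [40,[0,0,0],[0,0,1]]
    - [40,[0,0,0],[0,0,1]]
    - [40,[0,0,-1],[0,0,0]]
    - [40,[0,0,-1],[0,0,0]]
    - [40,[0,0,-1],[0,0,0]]
    - [40,[0,0,-1],[0,0,0]]
    - [40,[0,0,-0.8],[0,0,0]]
    - [40,[0,0,0],[0,0,0]]
    - [40,[0,0,0],[0,0,0]]

```text
time_s: 52.53
ee_pos: [505.4, 408.4, 93.7]
ee_rot: [180.0, -0.2, -133.0]
force: [0.2, 0.4, 0.1]
gripper_width: 40.2
gripper_force: 0.0
```

>>> move_arm:
  motion:
    - [40,[-0.04,0,-0.9],[0,0,0]]
    - [40,[0,0,-0.9],[0,0,0]]
    - [40,[0,0,0],[0,0,0]]
    - [5,[0,0,0],[0,0,0]]
    - [5,[0,0,0],[0,0,0]]
    - [5,[0,0,0],[0,0,0]]
    - [5,[0,0,0],[0,0,0]]
    - [5,[0,0,0],[0,0,0]]
    - [5,[0,0,0],[0,0,0]]

```text
time_s: 53.28
ee_pos: [504.9, 409.0, 52.1]
ee_rot: [180.0, 0.2, -133.0]
force: [-0.7, 0.9, 5.2]
gripper_width: 12.1
gripper_force: 20.0
```

>>> move_arm:
  motion:
    - [5,[0,0,0],[0,0,-1]]
    - [5,[0,0,0],[0,0,-1]]
    - [5,[0,0,0],[0,0,-1]]
    - [5,[0,0,0],[0,0,-1]]
    - [5,[0,0,0],[0,0,-1]]
    - [5,[0,0,0],[0,0,-1]]
    - [5,[0,0,0],[0,0,-1]]
    - [5,[0,0,0],[0,0,-1]]
    - [5,[0,0,0],[0,0,-1]]
    - [5,[0,0,0],[0,0,-1]]
    - [5,[0,0,0],[0,0,-1]]
    - [5,[0,0,0],[0,0,-1]]
    - [5,[0,0,0],[0,0,-1]]
    - [5,[0,0,0],[0,0,-1]]
    - [5,[0,0,0],[0,0,-1]]
    - [5,[0,0,0],[0,0,-1]]
    - [5,[0,0,0],[0,0,-1]]
    - [5,[0,0,0],[0,0,-1]]
    - [5,[0,0,0],[0,0,-1]]
    - [5,[0,0,0],[0,0,0]]

```text
time_s: 54.95
ee_pos: [505.2, 407.2, 52.0]
ee_rot: [-180.0, 0.1, 150.9]
force: [-0.2, -2.5, 9.3]
gripper_width: 11.8
gripper_force: 20.0
```

>>> move_arm:
  motion:
    - [5,[0,0,0],[0,0,-1]]
    - [5,[0,0,0],[0,0,-1]]
    - [5,[0,0,0],[0,0,-1]]
    - [5,[0,0,0],[0,0,-1]]
    - [5,[0,0,0],[0,0,-1]]
    - [5,[0,0,0],[0,0,-1]]
    - [5,[0,0,0],[0,0,-1]]
    - [5,[0,0,0],[0,0,-1]]
    - [5,[0,0,0],[0,0,-1]]
    - [5,[0,0,0],[0,0,-1]]
    - [5,[0,0,0],[0,0,-1]]
    - [5,[0,0,0],[0,0,-1]]
    - [5,[0,0,0],[0,0,-1]]
    - [5,[0,0,0],[0,0,-1]]
    - [5,[0,0,0],[0,0,-1]]
    - [5,[0,0,0],[0,0,-1]]
    - [5,[0,0,0],[0,0,-1]]
    - [5,[0,0,0],[0,0,-1]]
    - [5,[0,0,0],[0,0,-0.5]]
    - [5,[0,0,0],[0,0,0]]

```text
time_s: 56.62
ee_pos: [503.5, 406.4, 52.0]
ee_rot: [-179.9, 0.2, 77.0]
force: [-4.0, -5.0, 10.2]
gripper_width: 11.9
gripper_force: 20.0
```

>>> move_arm:
  motion:
    - [5,[0,0,0],[0,0,0]]
    - [5,[0,0,0],[0,0,0]]
    - [5,[0,0,0],[0,0,0]]

```text
time_s: 56.87
ee_pos: [503.5, 406.4, 52.0]
ee_rot: [-179.9, 0.2, 77.0]
force: [-3.3, -4.5, 10.6]
gripper_width: 11.7
gripper_force: 20.0
```

>>> move_arm:
  motion:
    - [40,[0,0,0],[0,0,0]]
    - [40,[0,0,0],[0,0,0]]
    - [40,[0,0,0],[0,0,0]]
    - [40,[0,0,0],[0,0,0]]
    - [40,[0,0,0.5],[0,0,0]]
    - [40,[0,0,1],[0,0,0]]
    - [40,[0,0,1],[0,0,0]]
    - [40,[0,0,1],[0,0,0]]
    - [40,[-0.1,-0.8,1],[0,0,0]]
    - [40,[-0.1,-0.8,1],[0,0,0]]
    - [40,[-0.1,-0.8,1],[0,0,0]]
    - [40,[-0.1,-0.8,0],[0,0,0]]
    - [40,[0,0,0],[0,0,0]]
    - [40,[0,0,0],[0,0,0]]

```text
time_s: 58.03
ee_pos: [494.5, 327.6, 213.2]
ee_rot: [180.0, -0.0, 76.9]
force: [-0.0, 0.0, -0.5]
gripper_width: 40.2
gripper_force: 0.0
```

```bash
python3 - <<'E'
from h import *
im,c=look("pics/w17.png")
hsv=cv2.cvtColor(im,cv2.COLOR_BGR2HSV);m=((hsv[...,0]<8)|(hsv[...,0]>172))&(hsv[...,1]>120)&(hsv[...,2]>60)
n,l,st,ce=cv2.connectedComponentsWithStats(m.astype('uint8'))
D=np.array([504.3,407.8])
for i in range(1,n):
    if st[i,4]>10:
        for z in (35,69):
            d=ray(0,ce[i],z,c)[:2]-D;print(st[i],ce[i].round(1),z,np.hypot(*d).round(1),"cw deg",(46.9-np.degrees(np.arctan2(d[1],d[0])))%360)
yellow(im,c,104)
print(proj(0,(552.2,334.6,104),c))
print(*tins(im,c,46),sep="\n")
E
```

```text
tcp [494.5 327.6 213.2] [ 1.7999e+02 -3.0000e-02  7.6930e+01] t 58.03 w 40.2
[276  64  10  11  80] [280.2  69.4] 35 25.8 cw deg 359.80580003824787
[276  64  10  11  80] [280.2  69.4] 69 22.7 cw deg 3.0523887741411357
[263 103   3  20  58] [264.  112.2] 35 14.1 cw deg 156.7670163645488
[263 103   3  20  58] [264.  112.2] 69 13.8 cw deg 152.8831310392951
[276 248  20  25 426] [284.7 261.1] 35 158.7 cw deg 143.51305884050578
[276 248  20  25 426] [284.7 261.1] 69 144.5 cw deg 143.24945615720077
yel [334 161  17  22 127] [339.1 168.8] [546.7 341.6 104. ]
[348.05338346 176.22865914]
(array([517. , 296.4]), (np.float32(306.5), np.float32(213.5)), np.float32(35.1), array([ 80.,   4., 206.]))
```

```bash
python3 - <<'E'
from h import *
c=camera_info("wrist");im=cv2.imread("pics/w17.png");hsv=cv2.cvtColor(im,cv2.COLOR_BGR2HSV)[150:205,320:375]
m=((hsv[...,0]>21)&(hsv[...,0]<40)&(hsv[...,1]>60)&(hsv[...,2]>180)).astype('uint8')
n,l,st,ce=cv2.connectedComponentsWithStats(m);i=1+st[1:,4].argmax();p=st[i,:2]+st[i,2:4]/2+[320,150]
P=ray(0,p,104,c);print(st[i],p,P)
if np.hypot(*(P[:2]-[552.2,334.6]))<4: print(job_done())
E
```

```text
[ 17  12  23  24 421] [348.5 174. ] [552.53005323 336.94918863 104.        ]
the job is handed in; nothing more can be done
None
```

The job is handed in at about 58 s; the hand-in returned no verdict. By my own checks, the dial went to zero first, all three tins stand in the nests, the bar is shut, the pin is seated (held firm under a 29 N push) and the dial rests on click five.

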